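# Unload the curing rack and stack the pad cases

### The arm

A 7-joint arm with a two-finger parallel gripper is mounted at the origin on the work surface. World frame = base frame: x ahead of the robot, y to its left, z up, the work surface at z = 0. Lengths are in m, angles in rad, forces in N, time in s.
With the tool pointing down it reaches from about 0.425 to 0.925 m from the base axis. Payload 6.8 kg.
Tool frame: the origin (TCP) lies at the centre of the arm's flange, where the gripper is bolted on; the fingertips stand 173 mm ahead of it and the grasp point (between the pads) lies 155 mm ahead of it (finger_overhang is the distance from the TCP to the fingertips, in m); y points along the fingers, z is the direction in which the jaws open and shut, and the axes are right-handed (so a half turn about y gives the same grasp; the last joint's range is limited). The gripper opens to 85 mm and grips with 20 to 120 N. Pads are 22 mm wide; open, the fingers measure 114 mm over their backs; the gripper's body (76 mm by 85 mm) begins 54 mm behind the grasp point. The pads swing forward as they close: fully open they stand 13 mm farther back than shut.
Start: joints at [-1.251, 0.477, 0.022, 1.555, -0.011, 1.109, -0.083], TCP at [0.28, 0.614, 0.405] pointing down, gripper open.
Joint ranges: [-2.96, 2.96], [-0.34, 2.1], [-1.41, 1.46], [0.24, 2.44], [-1.37, 4.51], [0.17, 1.92], [-2.96, 2.96]. Speed limits (rad/s): [2.39, 2.39, 3.14, 3.14, 3.14, 3.14, 3.14].

### API

Orientations are given as a rotation vector (axis times angle).
In Python, from bench import get_obs, grab_frame, hand_in, finger_overhang gives the robot as it stands. The module is installed in compiled form; this text tells all that it offers.
- The arm moves only by the shell command python3 -m jog 'ROWS' [FORCE]. ROWS is JSON, a list of rows, each a list of 3 entries, a list of its own where there are three numbers: the shift along the tool's x, y, z in cm, then the turn about the tool's y in rad, then the gripper command: -1 is fully open, 1 is shut, values between are in proportion. In form: [[[x, y, z], twist, gripper], ...]. A call has 1 to 10 rows; each row is the pose to reach, as a shift and turn from the pose commanded when the call began, along the tool's axes at that moment; what a row does not reach only later rows make up. A row lasts 1/8 s, in which the tool goes at most 62.5 mm and 10.7 degrees, less where a joint would pass 70% of its speed; a pose out of reach is approached as far as the arm can. A call with a gripper value outside its range is refused whole. The fingers move at their own pace and stop on an object; FORCE is the grip in N (left out, the last holds). Time passes only in rows, so rows that repeat a pose let the fingers close. It gives the time, the measured TCP pose, the force and the opening at its end, in the units of the state.
- get_obs(): the state, without advancing time (a new reading comes with each control period).
- grab_frame(name): name is "side" or "top" or "wrist"; returns a dict with "image" (384x512x3 uint8, blue, green, red), "fx", "fy", "cx", "cy" (pixels), "distortion" ([k1, k2, p1, p2, k3] as OpenCV has them; the pictures are not rectified), "origin" and "rotation" of the camera in the world. Camera axes: x right, y up, looking along -z (the intrinsics and any distortion apply to the point x, -y, -z); pixel columns grow to the right and rows downward; lengths in m; the calibration is good to about 2 mm. A picture is of the moment at which its call begins. There is no depth.
- hand_in(): hands the job in, once; it reports no verdict.
The state is a dict: "clock": time; "joints": joint angles; "qvel": joint speeds; "tau": joint torques, N m; "tcp_pos": TCP position; "orientation": TCP orientation; "contact_force": force on the tool from outside, world axes, zero at the start; "moment": the same for the moment, N m; "grip_width": finger opening in m.
Only numpy, scipy, OpenCV 4.12 (cv2) and the standard library are available. Lean on these libraries where they do the work, as an engineer would, in place of code of your own. Each camera call takes 0.05 s, during which the arm holds its last target.

### The job

Pack the detailing kit: first switch off the curing lamp by pressing the button on the rack's switch box, then draw every sample panel straight up out of its slot in the curing rack and stand it, upright all the way, in a compartment of its own in the black panel carrier. Also stack all the closed blue pad cases, lying flat (either face up), in one square column centred on the steel-edged glass plinth, their long sides along the plinth's. Leave the round wax tin where it stands.

Things in the scene. Friction and masses are not known exactly. Their poses are not given: they have to be found in the camera images.
- rack: fixed curing rack: base 190 (x) by 134 (y), 12 mm thick; aluminium comb walls along both long sides, tops 82 mm above the table. 3 upright slots 10 mm wide at x = -60, 0, 60 mm, y = 0 guide a panel's two side edges; panels stand on the base, top edges 132 mm above the table, and come out straight up. Grey switch box 56 x 70 x 40 mm high at its -x end. Origin: centre of the underside, at table level
- lamp_button (a joint): the curing lamp's spring push button on top of the switch box, at x = -123 mm, y = 0 of the rack: 0 m when released, 0.006 m fully down (about 5 N); presses straight down and springs back; it counts as pressed beyond 0.004 m
- lamp_button_top (a point): centre of the top of that white button, 32 mm in diameter
- carrier: fixed black panel carrier 190 (x) by 136 (y), 55 mm high: 3 compartments at x = -60, 0, 60 mm, y = 0, open at the top, 16 mm wide (x), 112 long (y), 45 deep (floor 10 mm above the table). A panel goes in with its 100 mm width along y and may lean. Steel bows 14 mm out from the two long sides. Origin: centre of the underside, at table level
- plinth_top (a point): centre of the top of the fixed plinth, a steel-edged glass slab 100 mm (its x) by 130 mm (its y), top 8 mm above the table; the column of cases stands on it, with the cases' 60 mm sides along the plinth's x
- panel1_mid (a point): grey-painted flat sample panel, 6 mm thick, 100 mm wide, 120 mm tall, 0.17 kg; at the start it stands on edge in a slot of the curing rack. This point is its centre (60 mm above its lower edge, 60 mm below its upper edge); its x axis is the thin (6 mm) direction, y the 100 mm width, z the height. May be absent (None)
- panel2_mid (a point): grey-painted flat sample panel, 6 mm thick, 100 mm wide, 120 mm tall, 0.17 kg; at the start it stands on edge in a slot of the curing rack. This point is its centre (60 mm above its lower edge, 60 mm below its upper edge); its x axis is the thin (6 mm) direction, y the 100 mm width, z the height. May be absent (None)
- panel3_mid (a point): grey-painted flat sample panel, 6 mm thick, 100 mm wide, 120 mm tall, 0.17 kg; at the start it stands on edge in a slot of the curing rack. This point is its centre (60 mm above its lower edge, 60 mm below its upper edge); its x axis is the thin (6 mm) direction, y the 100 mm width, z the height. May be absent (None)
- case1_mid (a point): closed translucent blue pad case with a grey seam and clasp at mid-height, alike on both faces, 60 mm (its x) by 90 mm (its y), 36 mm high (its z), about 0.16 kg (varies); lies flat on the table. This point is its centre, 18 mm above its underside. May be absent (None)
- case2_mid (a point): closed translucent blue pad case with a grey seam and clasp at mid-height, alike on both faces, 60 mm (its x) by 90 mm (its y), 36 mm high (its z), about 0.16 kg (varies); lies flat on the table. This point is its centre, 18 mm above its underside. May be absent (None)
- case3_mid (a point): closed translucent blue pad case with a grey seam and clasp at mid-height, alike on both faces, 60 mm (its x) by 90 mm (its y), 36 mm high (its z), about 0.16 kg (varies); lies flat on the table. This point is its centre, 18 mm above its underside. May be absent (None)
- case4_mid (a point): closed translucent blue pad case with a grey seam and clasp at mid-height, alike on both faces, 60 mm (its x) by 90 mm (its y), 36 mm high (its z), about 0.16 kg (varies); lies flat on the table. This point is its centre, 18 mm above its underside. May be absent (None)
- wax_tin: bystander: closed round metal wax tin, 67 mm across, 34 mm high, loose, standing among the cases. Origin: centre of its underside
Mind the look-alikes: they are no part of the job. Leave any yellow look-alike of the part that bears panel2_mid alone.

How it is judged:
By the outcome, as a careful person would: the job done as asked, in the order asked, and still so for the second after the job is handed in, with the robot touching nothing.
Of panel1, panel2, panel3 only 2 to 3 are there at a start; the rules pass over those that are not, and their reading is None.
Of case1, case2, case3, case4 only 3 to 4 are there at a start; the rules pass over those that are not, and their reading is None.
At some moment in a run one of case1, case2, case3, case4 may be knocked a few centimetres aside while the robot is not near it.
It also fails if it takes over 210 s, if anything falls off the work surface, if the arm or the gripper's body presses on something with over 40 N, if the wrist force passes 120 N, or if a joint passes its speed limit or range.

## Working session

There is one attempt and no reset: what is moved stays moved. The work goes in short steps, Python scripts to look and compute and a shell command to move; the robot and the scene stay as the last step left them, time stands still between calls to the robot, and variables do not carry over. Pictures are saved under pics/ and viewed, and the job is handed in when it is done.

```bash
mkdir -p pics; ls
python3 - <<'E'
from bench import get_obs, grab_frame, finger_overhang
import cv2
o=get_obs(); print(o)
print(finger_overhang)
for n in ["side","top","wrist"]:
    f=grab_frame(n); cv2.imwrite(f"pics/{n}0.png",f["image"])
    print(n,{k:v for k,v in f.items() if k!="image"})
E
```

```text
pics
{'clock': 0.0, 'joints': array([-1.25111867,  0.47779782,  0.02237161,  1.55645736, -0.01148643,
        1.10932753, -0.08309883]), 'qvel': array([ 6.92077730e-04, -5.89552905e-05,  8.89416591e-04,  7.32123916e-04,
       -9.35747352e-04, -3.38024369e-04,  7.02163066e-04]), 'tau': array([-7.40131109e-04, -5.96460736e+01,  1.60785835e+00, -2.81197089e+01,
        1.25775495e-02,  9.49254289e-03,  1.28239324e-05]), 'tcp_pos': array([0.27991666, 0.61391433, 0.40372509]), 'orientation': array([-1.54648526,  0.33577992, -0.33541332]), 'contact_force': array([-0.34951094,  0.31542528,  1.265763  ]), 'moment': array([ 0.00608706, -0.038303  , -0.00850366]), 'grip_width': 0.08520753963964962}
0.1734
side {'fx': 406.45909034536106, 'fy': 406.45909034536106, 'cx': 257.55574796863027, 'cy': 194.58405768470845, 'distortion': array([-0.12708937,  0.        ,  0.        ,  0.        ,  0.        ]), 'origin': array([ 0.38490556, -0.81046404,  0.70097448]), 'rotation': array([ 0.87299473, -0.10440891, -0.24852731])}
top {'fx': 442.2741121829399, 'fy': 442.2741121829399, 'cx': 256.2444210017638, 'cy': 200.15874671063904, 'distortion': array([-0.01140699,  0.        ,  0.        ,  0.        ,  0.        ]), 'origin': array([ 0.31524722, -0.08646044,  1.22329094]), 'rotation': array([ 0.16994472, -0.13496697, -1.55070939])}
wrist {'fx': 277.23639696078664, 'fy': 277.23639696078664, 'cx': 257.5238887282969, 'cy': 197.1638999398192, 'distortion': array([-0.04002701,  0.        ,  0.        ,  0.        ,  0.        ]), 'origin': array([0.20632024, 0.6482509 , 0.37329479]), 'rotation': array([-0.28781295, -0.18103799,  1.13242942])}
```

View pics/top0.png

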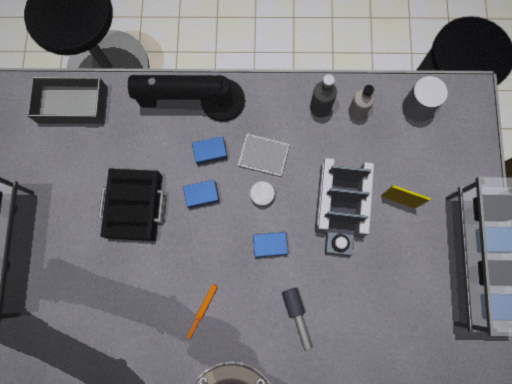

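View pics/side0.png

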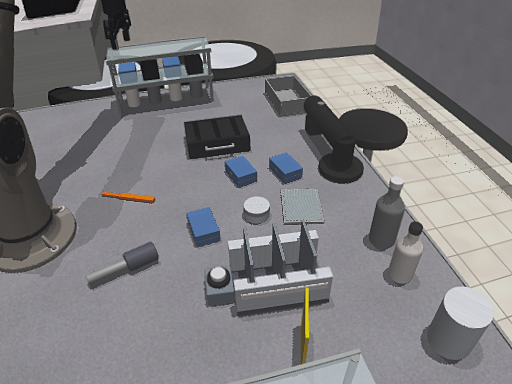

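View pics/wrist0.png

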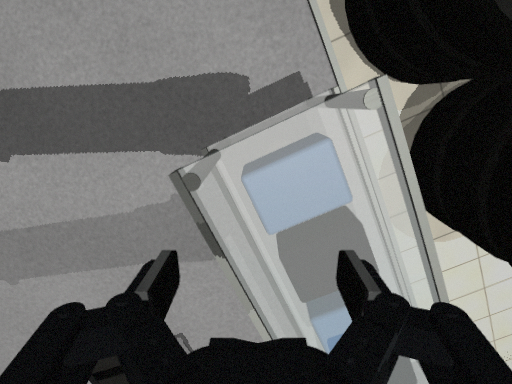

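```bash
cat > h.py <<'E'
import numpy as np, cv2
from scipy.spatial.transform import Rotation as R
from bench import get_obs, grab_frame
def cam(f):
    K=np.array([[f["fx"],0,f["cx"]],[0,f["fy"],f["cy"]],[0,0,1]]); return K,np.array(f["distortion"],float),R.from_rotvec(f["rotation"]).as_matrix(),np.array(f["origin"])
def rays(f,px):
    K,d,Rm,o=cam(f); u=cv2.undistortPoints(np.array(px,float).reshape(-1,1,2),K,d).reshape(-1,2)
    v=np.c_[u[:,0],-u[:,1],-np.ones(len(u))]@Rm.T
    return o,v
def onplane(f,px,z):
    o,v=rays(f,px); t=(z-o[2])/v[:,2]; return o+v*t[:,None]
def proj(f,P):
    K,d,Rm,o=cam(f); c=(np.atleast_2d(P)-o)@Rm; c=c*[1,-1,-1]
    return cv2.projectPoints(c.reshape(-1,1,3),np.zeros(3),np.zeros(3),K,d)[0].reshape(-1,2)
def tri(f1,p1,f2,p2):
    o1,v1=rays(f1,p1); o2,v2=rays(f2,p2); out=[]
    for a,b in zip(v1,v2):
        A=np.c_[a,-b]; s=np.linalg.lstsq(A,o2-o1,rcond=None)[0]
        q1=o1+a*s[0]; q2=o2+b*s[1]; out.append(np.r_[(q1+q2)/2,np.linalg.norm(q1-q2)])
    return np.array(out)
def rect(c):
    r=cv2.minAreaRect(np.array(c,np.float32)[:, :2]*1000)
    return r
def snap(n,name,crop=None,s=1):
    f=grab_frame(n); im=f["image"]
    if crop: x0,y0,x1,y1=crop; im=im[y0:y1,x0:x1]
    cv2.imwrite(f"pics/{name}.png",cv2.resize(im,None,fx=s,fy=s,interpolation=cv2.INTER_CUBIC)); return f
E
python3 - <<'E'
from h import *
f=snap("top","top1",(90,120,450,270),2)
g=snap("side","side1",(180,100,350,320),2.5)
print(proj(f,[[0,0,0],[0.5,0,0]]))
hsv=cv2.cvtColor(f["image"],cv2.COLOR_BGR2HSV)
m=cv2.inRange(hsv,(105,120,70),(120,255,255))
cs,_=cv2.findContours(m,cv2.RETR_EXTERNAL,cv2.CHAIN_APPROX_NONE)
for c in cs:
    if cv2.contourArea(c)<60: continue
    p=onplane(f,c.reshape(-1,2),0.036); print(cv2.contourArea(c),c.mean((0,1)),rect(p))
E
```

```text
[[230.61401327 410.79215221]
 [235.53556917 219.58190089]]
647.5 [269.84466019 244.2815534 ] ((429.0636901855469, -96.79296875), (58.07451629638672, 86.7463150024414), 5.812832355499268)
609.5 [200.65979381 193.20618557] ((567.0152587890625, 95.89949035644531), (58.919395446777344, 87.93470001220703), 13.515318870544434)
570.5 [209.15789474 149.2       ] ((693.3441162109375, 77.00790405273438), (58.491214752197266, 87.89576721191406), 12.963647842407227)
```

View pics/top1.png

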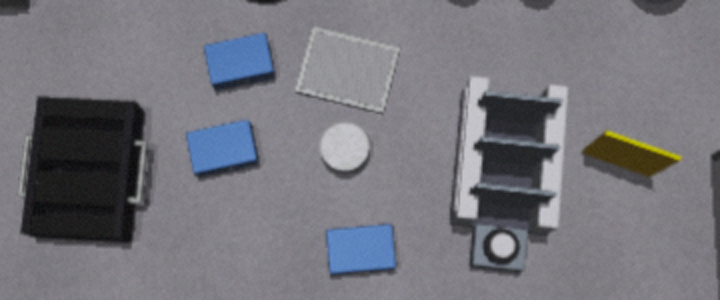

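View pics/side1.png

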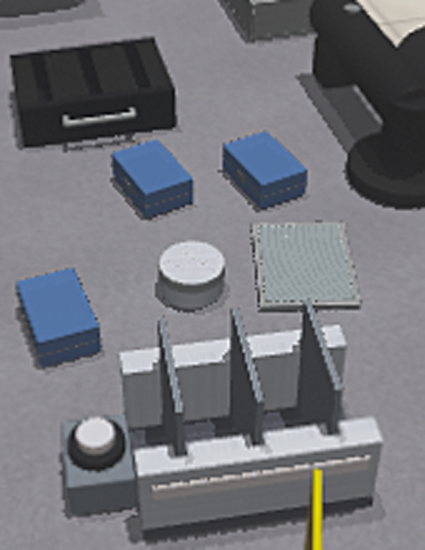

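Run:
```python
from h import *
f=snap("top","rackz",(310,150,380,262),7)
im=cv2.resize(f["image"][145:262,310:385],None,fx=5,fy=5,interpolation=cv2.INTER_CUBIC)
im2=cv2.resize(f["image"][160:250,95:170],None,fx=5,fy=5,interpolation=cv2.INTER_CUBIC)
im2=cv2.convertScaleAbs(im2,alpha=3)
h=max(im.shape[0],im2.shape[0])
pad=lambda a:cv2.copyMakeBorder(a,0,h-a.shape[0],0,5,cv2.BORDER_CONSTANT)
cv2.imwrite("pics/z1.png",np.hstack([pad(im),pad(im2)]))
# plinth
hsv=cv2.cvtColor(f["image"],cv2.COLOR_BGR2HSV); g=cv2.cvtColor(f["image"],cv2.COLOR_BGR2GRAY)
roi=np.zeros_like(g); roi[128:182,232:296]=255
m=cv2.inRange(g,135,255)&roi
cs,_=cv2.findContours(m,cv2.RETR_EXTERNAL,cv2.CHAIN_APPROX_NONE); c=max(cs,key=lambda c:cv2.boundingRect(c)[2])
pts=np.vstack([c.reshape(-1,2) for c in cs if cv2.contourArea(c)>10])
print("plinth",rect(onplane(f,pts,.008)))
roi=np.zeros_like(g); roi[170:215,244:280]=255
m=cv2.inRange(g,125,255)&roi
cs,_=cv2.findContours(m,cv2.RETR_EXTERNAL,cv2.CHAIN_APPROX_NONE); c=max(cs,key=cv2.contourArea)
print("tin",cv2.minEnclosingCircle(np.float32(onplane(f,c.reshape(-1,2),.034)[:,:2]*1000)))
```

```text
plinth ((688.756103515625, -76.45771789550781), (157.5927734375, 179.89430236816406), 0.6669583320617676)
tin ((573.357666015625, -71.6773910522461), 78.51712799072266)
```

View pics/z1.png

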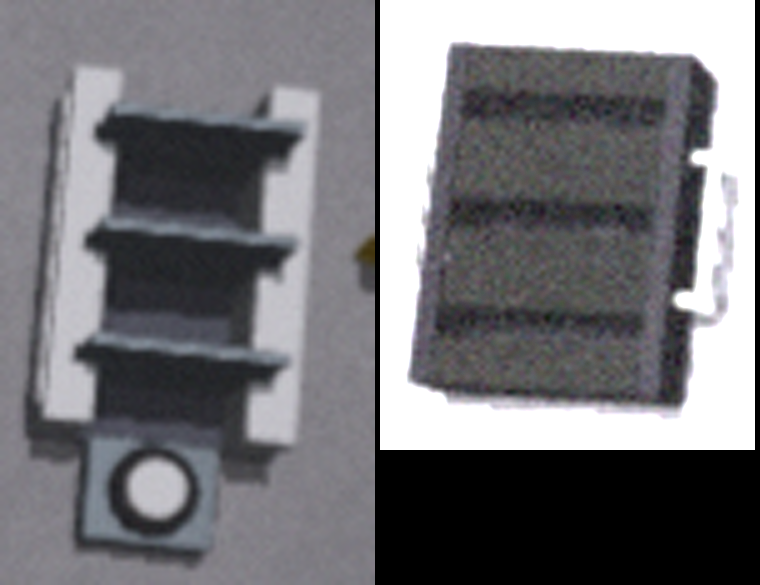

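Run:
```python
from h import *
f=grab_frame("top"); g=grab_frame("side")
def fit(model,P):
    a=model-model.mean(0); b=P[:,:2]-P[:,:2].mean(0)
    th=np.arctan2((a[:,0]*b[:,1]-a[:,1]*b[:,0]).sum(),(a*b).sum())
    Rm=np.array([[np.cos(th),-np.sin(th)],[np.sin(th),np.cos(th)]]); t=P[:,:2].mean(0)-Rm@model.mean(0)
    return t*1000,np.degrees(th),(P[:,:2]-model@Rm.T-t)*1000
A=lambda q:np.array(q)/5+[310,145]-.4
Cc=lambda q:(np.array(q)-[380,0])/5+[95,160]-.4
P=onplane(f,A([[76,67],[320,90],[297,443],[42,417]]),.082)
print("rack",fit(np.array([[.095,.067],[.095,-.067],[-.095,-.067],[-.095,.067]]),P))
print("button",onplane(f,A([[157,490]]),.045))
P=onplane(f,A([[112,108],[303,128],[102,225],[296,242],[90,342],[287,362]]),.132)
print("panels",P.round(4)[:,:2],[np.linalg.norm(P[i]-P[i+1]) for i in (0,2,4)])
P=onplane(f,Cc([[450,44],[690,57],[657,402],[412,383]]),.055)
print("carr",fit(np.array([[.095,.068],[.095,-.068],[-.095,-.068],[-.095,.068]]),P))
P=onplane(f,Cc([[468,100],[665,108],[450,212],[645,216],[440,320],[640,325]]),.055)
print(P.round(4)[:,:2],[np.linalg.norm(P[i]-P[i+1]) for i in (0,2,4)])
B=lambda q:np.array(q)/2+[90,120]-.25
P=onplane(f,B([[316,28],[400,46],[383,110],[296,94]]),.008)
print("plinth",fit(np.array([[.05,.065],[.05,-.065],[-.05,-.065],[-.05,.065]]),P))
P=onplane(g,np.array([[252,223],[345,222],[360,305],[258,308]])/2.5+[180,100],.008)
print("plinth side",P.round(4), P.mean(0))
```

```text
rack (array([ 557.04829287, -295.51394315]), np.float64(-5.557586853643646), array([[-0.94282283, -2.35676046],
       [ 0.72998995,  1.55318847],
       [ 0.73426717,  1.48369924],
       [-0.52143429, -0.68012726]]))
button [[ 0.43520528 -0.28521663  0.045     ]]
panels [[ 0.6207 -0.2516]
 [ 0.6113 -0.3481]
 [ 0.5596 -0.2456]
 [ 0.552  -0.3427]
 [ 0.4997 -0.2387]
 [ 0.4909 -0.3362]] [np.float64(0.09696510842876296), np.float64(0.0973681460191986), np.float64(0.09793698501209022)]
carr (array([532.05981393, 286.04565779]), np.float64(-2.17043734207764), array([[-0.2259021 , -0.42187008],
       [-1.04064407,  1.9208973 ],
       [-0.87848301,  0.92984429],
       [ 2.14502918, -2.42887151]]))
[[0.5977 0.3374]
 [0.5945 0.2284]
 [0.5352 0.3422]
 [0.5343 0.2355]
 [0.476  0.3428]
 [0.4748 0.2344]] [np.float64(0.10903903038207627), np.float64(0.10671067398800158), np.float64(0.1084450009976712)]
plinth (array([688.25662994, -77.44932037]), np.float64(-12.415465522411068), array([[-1.30744956, -4.701286  ],
       [ 0.62377223,  1.0471368 ],
       [ 3.28016   ,  3.39203542],
       [-2.59648268,  0.26211379]]))
plinth side [[ 0.659   0.001   0.008 ]
 [ 0.7567 -0.0246  0.008 ]
 [ 0.7232 -0.1505  0.008 ]
 [ 0.6248 -0.1272  0.008 ]] [ 0.69092226 -0.07534088  0.008     ]
```

```bash
cat >> h.py <<'E'
def plan(x,y,z,yaw,tip=0.155):
    """grasp point target (m), jaw yaw deg; prints shift cm & twist"""
    o=get_obs(); Rm=R.from_rotvec(o["orientation"]).as_matrix(); p=np.array(o["tcp_pos"])
    tgt=np.array([x,y,z+tip]); s=Rm.T@(tgt-p)*100
    cur=np.degrees(np.arctan2(Rm[1,2],Rm[0,2]))
    d=(yaw-cur+90)%180-90   # world yaw change; tool y is down => twist=-d
    print("now",p.round(4),"down",Rm[:,1].round(4),"jawyaw %.2f"%cur,"j7 %.2f"%o["joints"][6],"F",np.round(o["contact_force"],1),"w %.4f"%o["grip_width"],"t %.2f"%o["clock"])
    print("shift cm",s.round(2),"twist %.4f or %.4f"%(np.radians(-d),np.radians(-d)+(np.pi if d>0 else -np.pi)))
E
python3 - <<'E'
from h import *
o=get_obs(); print(R.from_rotvec(o["orientation"]).as_matrix().round(3))
f=grab_frame("top");g=grab_frame("side")
print(tri(f,[[341,242.6]],g,[[218.4,272.8]]))
plan(0.435,-0.2845,0.16,-5.5,0.173)
E
```

```text
[[ 0.91  -0.     0.415]
 [-0.415 -0.     0.91 ]
 [ 0.    -1.    -0.   ]]
[[ 0.4354378  -0.28246196  0.06129318  0.00376386]]
now [0.28   0.6142 0.4046] down [-0.e+00 -1.e-04 -1.e+00] jawyaw 65.49 j7 -0.08 F [0.4 0.4 0.1] w 0.0857 t 0.50
shift cm [ 51.39   7.17 -75.34] twist 1.2390 or -1.9026
```

Run:
```python
from h import *
plan(0.53,0.2,0.23,30)
```

```text
now [0.28   0.6142 0.4046] down [-0.e+00 -1.e-04 -1.e+00] jawyaw 65.49 j7 -0.08 F [0.4 0.4 0.1] w 0.0857 t 0.50
shift cm [ 39.93   1.97 -27.31] twist 0.6194 or -2.5222
```

```bash
python3 -m jog '[[[5,0.3,-3.4],0.08,1],[[10,0.5,-6.8],0.16,1],[[15,0.8,-10.2],0.24,1],[[20,1,-13.6],0.32,1],[[25,1.2,-17],0.4,1],[[30,1.5,-20.5],0.48,1],[[35,1.7,-24],0.56,1],[[39.9,2,-27.3],0.62,1],[[39.9,2,-27.3],0.62,1],[[39.9,2,-27.3],0.62,1]]' 40
python3 - <<'E'
from h import *
plan(0.435,-0.2845,0.16,-5.5,0.173)
E
```

```text
clock: 1.75
tcp_pos: [0.5296, 0.2007, 0.3847]
orientation: [-1.412, 0.816, -0.815]
contact_force: [-0.1, -0.6, 0.1]
grip_width: 0.0003
now [0.5296 0.2007 0.3847] down [-3.e-04  6.e-04 -1.e+00] jawyaw 29.98 j7 0.16 F [-0.1 -0.6  0.1] w 0.0003 t 1.75
shift cm [ 37.3    5.14 -32.45] twist 0.6193 or -2.5223
```

```bash
python3 -m jog '[[[4.5,0,-3.8],0.08,1],[[9,0,-7.7],0.16,1],[[13.5,0,-11.6],0.24,1],[[18,0,-15.6],0.32,1],[[22.5,0,-19.5],0.4,1],[[27,1,-23.4],0.48,1],[[31.5,2.5,-27.4],0.56,1],[[35.5,4,-30.9],0.62,1],[[37.3,5,-32.4],0.62,1],[[37.3,5,-32.4],0.62,1]]'
python3 - <<'E'
from h import *
plan(0.435,-0.2845,0.06,-5.5,0.173)
snap("wrist","w1"); snap("side","s1",(150,100,406,320),2.5)
E
```

```text
clock: 3.0
tcp_pos: [0.4355, -0.2847, 0.3341]
orientation: [-1.162, 1.282, -1.28]
contact_force: [-0.3, 0.2, -0.7]
grip_width: 0.0001
now [ 0.4355 -0.2847  0.3341] down [-1.3e-03  3.0e-04 -1.0e+00] jawyaw -5.58 j7 0.63 F [-0.3  0.2 -0.7] w 0.0001 t 3.00
shift cm [-1.000e-02  1.011e+01 -4.000e-02] twist -0.0014 or 3.1402
```

View pics/w1.png

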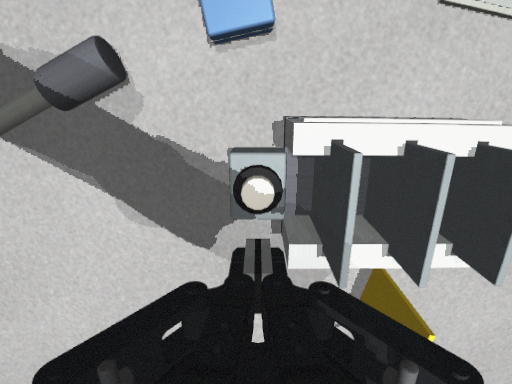

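View pics/s1.png

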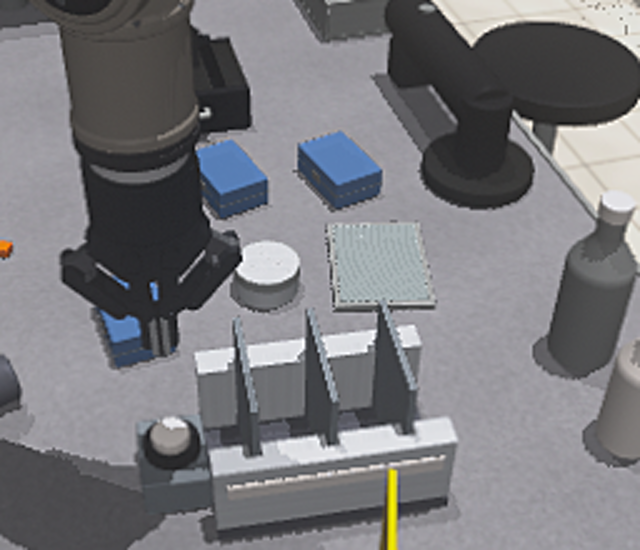

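```bash
python3 -m jog '[[[0,0,0],-0.17,1],[[0,0,0],-0.34,1],[[0,0,0],-0.51,1],[[0,0,0],-0.68,1],[[0,0,0],-0.85,1],[[0,0,0],-1.02,1],[[0,0,0],-1.19,1],[[0,0,0],-1.36,1],[[0,0,0],-1.53,1],[[0,0,0],-1.57,1]]'
python3 - <<'E'
from h import *
plan(0.435,-0.2845,0.075,84.5,0.173)
f=snap("wrist","w2"); 
g=cv2.cvtColor(f["image"],cv2.COLOR_BGR2GRAY)
E
```

```text
clock: 4.35
tcp_pos: [0.4364, -0.2829, 0.3353]
orientation: [-1.569, 0.073, -0.075]
contact_force: [0.3, 0.3, -0.8]
grip_width: 0.0003
now [ 0.4364 -0.2829  0.3353] down [ 1.3e-03  4.0e-04 -1.0e+00] jawyaw 84.63 j7 2.04 F [ 0.3  0.3 -0.8] w 0.0003 t 4.35
shift cm [-0.14  8.73 -0.18] twist 0.0022 or -3.1394
```

View pics/w2.png

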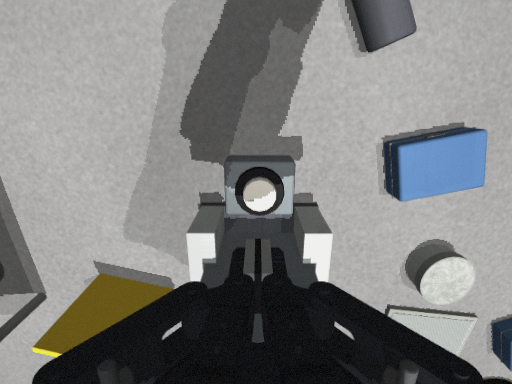

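```bash
python3 - <<'E'
from h import *
f=grab_frame("wrist")
for z in(.05,.06): print(onplane(f,[[260,193.5]],z))
o=get_obs(); print(f["origin"],o["tcp_pos"])
E
python3 -m jog '[[[0,5,0],0,1],[[0,8.7,0],0,1],[[0,9.2,0],0,1],[[0,9.2,0],0,1]]'
python3 -m jog '[[[0,0.3,0],0,1],[[0,0.3,0],0,1]]'
python3 -m jog '[[[0,0.3,0],0,1],[[0,0.3,0],0,1]]'
python3 -m jog '[[[0,0.3,0],0,1],[[0,0.3,0],0,1]]'
```

```text
[[ 0.43684574 -0.28054364  0.05      ]]
[[ 0.43365895 -0.28032378  0.06      ]]
[ 0.35571319 -0.27494614  0.30459072] [ 0.43606935 -0.28353489  0.3350496 ]
clock: 4.95
tcp_pos: [0.4359, -0.2847, 0.2434]
orientation: [-1.57, 0.077, -0.078]
contact_force: [-0.3, -0.6, -0.7]
grip_width: 0.0002
clock: 5.2
tcp_pos: [0.4358, -0.2849, 0.2406]
orientation: [-1.57, 0.076, -0.078]
contact_force: [-0.1, -0.1, 0.5]
grip_width: -0.0005
clock: 5.45
tcp_pos: [0.4354, -0.2847, 0.2367]
orientation: [-1.569, 0.077, -0.077]
contact_force: [-0.7, -0.5, -0.9]
grip_width: 0.0004
clock: 5.7
tcp_pos: [0.4356, -0.2848, 0.2337]
orientation: [-1.57, 0.077, -0.077]
contact_force: [0.2, -0.3, 3.0]
grip_width: -0.0003
```

```bash
python3 -m jog '[[[0,0.2,0],0,1],[[0,0.2,0],0,1]]'
python3 -m jog '[[[0,0.2,0],0,1],[[0,0.2,0],0,1]]'
python3 -m jog '[[[0,0.2,0],0,1],[[0,0.2,0],0,1]]'
```

```text
clock: 5.95
tcp_pos: [0.4355, -0.2848, 0.2317]
orientation: [-1.57, 0.077, -0.077]
contact_force: [0.4, -0.9, 4.3]
grip_width: -0.0
clock: 6.2
tcp_pos: [0.4355, -0.2848, 0.2297]
orientation: [-1.57, 0.077, -0.077]
contact_force: [-1.0, -0.1, 4.9]
grip_width: -0.0
clock: 6.45
tcp_pos: [0.4355, -0.285, 0.2292]
orientation: [-1.569, 0.077, -0.078]
contact_force: [-4.5, 3.2, 21.1]
grip_width: 0.0
```

```bash
python3 -m jog '[[[0,-3,0],0,1],[[0,-8,0],0.16,0.3],[[0,-13,0],0.33,0.3],[[0,-14,0],0.5,0.3],[[0,-14,0],0.67,0.3],[[0,-14,0],0.84,0.3],[[0,-14,0],1.01,0.3],[[0,-14,0],1.18,0.3],[[0,-14,0],1.35,0.3],[[0,-14,0],1.52,0.3]]'
python3 - <<'E'
from h import *
plan(0.5555,-0.294,0.22,-5.5)
f=snap("wrist","w3"); g=snap("top","t3",(280,130,400,262),5)
E
```

```text
clock: 7.7
tcp_pos: [0.4351, -0.2844, 0.3671]
orientation: [-1.184, 1.249, -1.247]
contact_force: [-0.1, -0.7, 0.4]
grip_width: 0.03
now [ 0.4351 -0.2844  0.3671] down [-1.1e-03  6.0e-04 -1.0e+00] jawyaw -3.02 j7 0.62 F [-0.1 -0.7  0.4] w 0.0300 t 7.70
shift cm [ 0.32 -0.8  12.07] twist 0.0433 or -3.0983
```

View pics/w3.png

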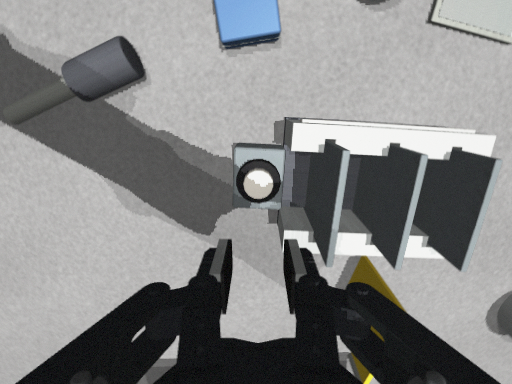

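View pics/t3.png

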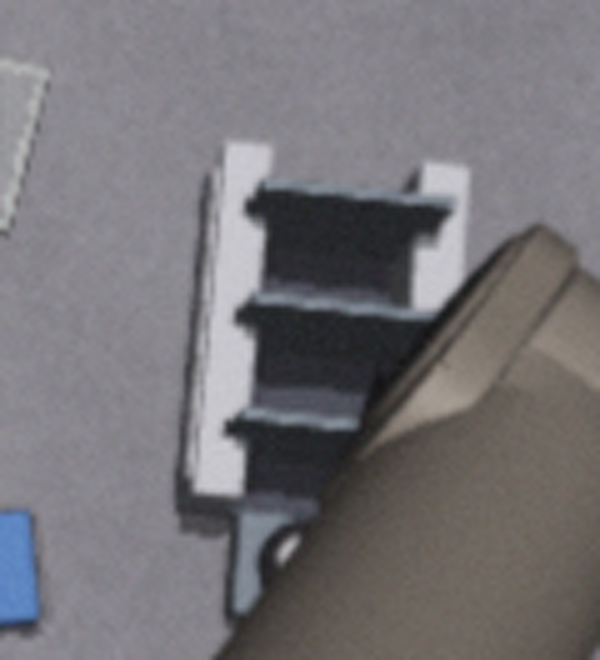

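Run:
```python
from h import *
f=grab_frame("wrist")
P=onplane(f,[[347,144],[333,266],[422,150],[402,268],[495,158],[467,270]],.132)
print(P.round(4),[np.linalg.norm(P[i]-P[i+1]) for i in (0,2,4)])
```

```text
[[ 0.5035 -0.2329  0.132 ]
 [ 0.4971 -0.3359  0.132 ]
 [ 0.5603 -0.2397  0.132 ]
 [ 0.5572 -0.3413  0.132 ]
 [ 0.6189 -0.2481  0.132 ]
 [ 0.6162 -0.3471  0.132 ]] [np.float64(0.10315832651093707), np.float64(0.10163104938306997), np.float64(0.0990671721432051)]
```

Run:
```python
from h import *
plan(0.4975,-0.2865,0.102,-5.5)
```

```text
now [ 0.4353 -0.2844  0.3672] down [-1.1e-03  3.0e-04 -1.0e+00] jawyaw -2.52 j7 0.63 F [ 0.4 -0.5  0.2] w 0.0299 t 7.85
shift cm [-0.06 11.01  6.24] twist 0.0521 or -3.0895
```

```bash
python3 -m jog '[[[0,0,4],0.05,0.3],[[-0.1,0,6.2],0.05,0.3],[[-0.1,0,6.2],0.05,0.3],[[-0.1,4,6.2],0.05,0.3],[[-0.1,6,6.2],0.05,0.3],[[-0.1,6,6.2],0.05,0.3]]'
python3 - <<'E'
from h import *
plan(0.4975,-0.2865,0.102,-5.5)
f=snap("wrist","w4"); f=snap("side","s4",(190,150,350,320),3.5)
E
```

```text
clock: 8.6
tcp_pos: [0.4958, -0.2865, 0.3063]
orientation: [-1.164, 1.283, -1.277]
contact_force: [-0.2, -0.2, 0.3]
grip_width: 0.0298
now [ 0.4958 -0.2865  0.3063] down [-0.0038  0.0015 -1.    ] jawyaw -5.52 j7 0.62 F [-0.2 -0.2  0.3] w 0.0298 t 8.60
shift cm [-0.01  4.93  0.19] twist -0.0003 or 3.1413
```

View pics/w4.png

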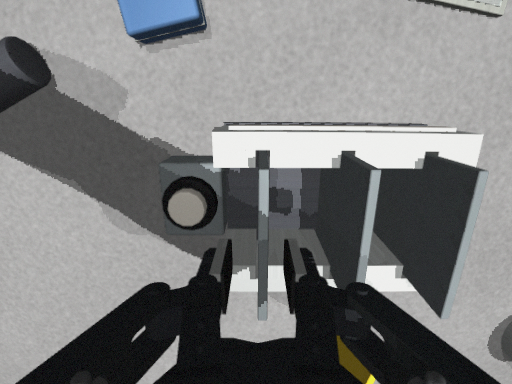

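View pics/s4.png

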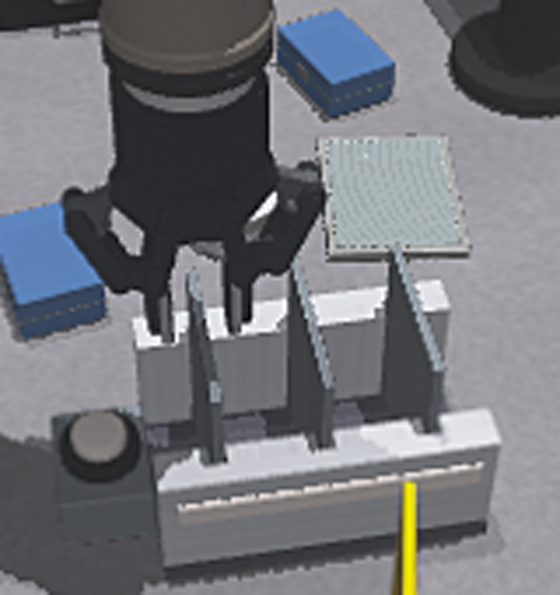

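```bash
python3 -m jog '[[[0,2,0.2],0,0.3],[[0,4,0.2],0,0.3],[[0,4.9,0.2],0,0.3],[[0,4.9,0.2],0,0.3],[[0,4.9,0.2],0,1],[[0,4.9,0.2],0,1],[[0,4.9,0.2],0,1],[[0,4.9,0.2],0,1]]' 50
```

```text
clock: 9.7
tcp_pos: [0.4996, -0.287, 0.2593]
orientation: [-1.161, 1.279, -1.281]
contact_force: [-0.6, 1.0, 4.8]
grip_width: 0.0058
```

```bash
python3 -m jog '[[[0,-1,0],0,1],[[0,-3,0],0,1],[[0,-5,0],0,1],[[0,-7,0],0,1],[[0,-9,0],0,1],[[0,-11,0],0,1],[[0,-12,0],0,1],[[0,-12,0],0,1]]'
python3 - <<'E'
from h import *
plan(0.474,0.15,0.224,-2.2)
f=snap("wrist","w5"); f=snap("side","s5",(150,30,406,320),2)
E
```

```text
clock: 10.7
tcp_pos: [0.4994, -0.2868, 0.3791]
orientation: [-1.161, 1.279, -1.281]
contact_force: [0.4, -0.1, -1.6]
grip_width: 0.0054
now [ 0.4994 -0.2868  0.3791] down [ 9.e-04 -1.e-04 -1.e+00] jawyaw -5.55 j7 0.56 F [ 0.4 -0.1 -1.6] w 0.0054 t 10.70
shift cm [-43.23   0.    -6.75] twist -0.0585 or 3.0831
```

View pics/w5.png

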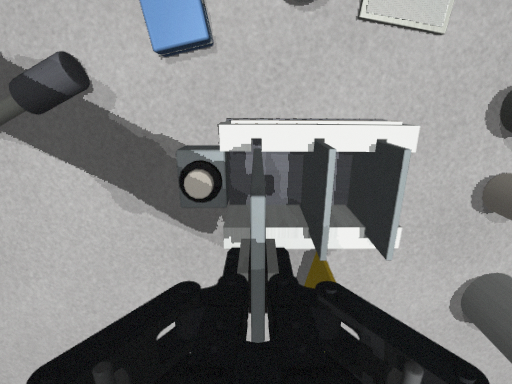

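View pics/s5.png

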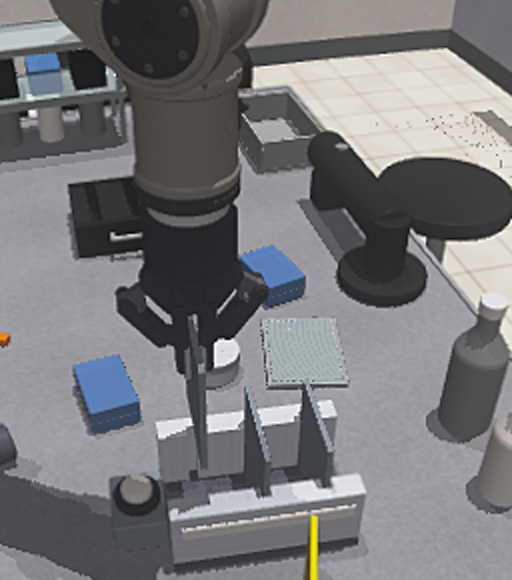

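```bash
python3 -m jog '[[[-4,0,-0.6],-0.01,1],[[-9.5,0,-1.4],-0.02,1],[[-15.5,0,-2.3],-0.03,1],[[-21.5,0,-3.2],-0.04,1],[[-27.5,0,-4.1],-0.05,1],[[-33,0,-5],-0.06,1],[[-38,0,-5.8],-0.06,1],[[-41,0,-6.3],-0.06,1],[[-41,0,-6.4],-0.06,1],[[-41,0,-6.4],-0.06,1]]'
python3 - <<'E'
from h import *
plan(0.473,0.2883,0.224,-2.2)
f=snap("wrist","w6")
E
```

```text
clock: 12.05
tcp_pos: [0.4752, 0.1267, 0.3781]
orientation: [-1.193, 1.237, -1.237]
contact_force: [-0.4, -0.7, -2.1]
grip_width: 0.0053
now [0.4752 0.1267 0.3781] down [-0.0012 -0.0011 -1.    ] jawyaw -2.16 j7 -0.31 F [-0.4 -0.7 -2.1] w 0.0053 t 12.05
shift cm [-16.14  -0.11  -0.83] twist 0.0007 or -3.1409
```

View pics/w6.png

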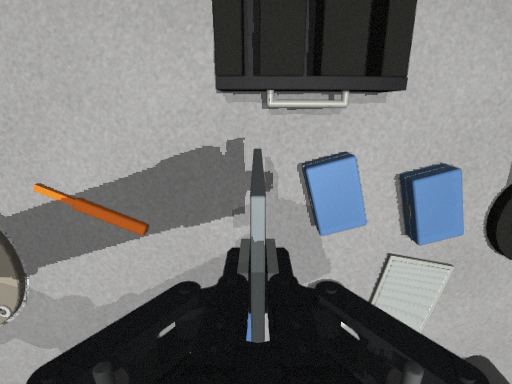

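Run:
```python
from h import *
f=grab_frame("wrist"); im=f["image"][0:110,200:430]
im=cv2.convertScaleAbs(cv2.resize(im,None,fx=3.4,fy=3.4,interpolation=cv2.INTER_CUBIC),alpha=3.5)
cv2.imwrite("pics/w6z.png",im)
# predicted compartment openings
c=np.array([.532,.286]); th=np.radians(-2.2); Rm=np.array([[np.cos(th),-np.sin(th)],[np.sin(th),np.cos(th)]])
for x in (-.06,0,.06):
    q=[np.r_[c+Rm@[x+dx,dy],.055] for dx,dy in((-.008,-.056),(.008,-.056),(-.008,0),(.008,0))]
    print(((proj(f,q)-[200,0])*3.4).round(0).tolist())
```

```text
[[135.0, 269.0], [190.0, 269.0], [131.0, 50.0], [190.0, 50.0]]
[[343.0, 269.0], [398.0, 269.0], [351.0, 50.0], [410.0, 51.0]]
[[549.0, 270.0], [604.0, 271.0], [570.0, 53.0], [627.0, 55.0]]
```

View pics/w6z.png

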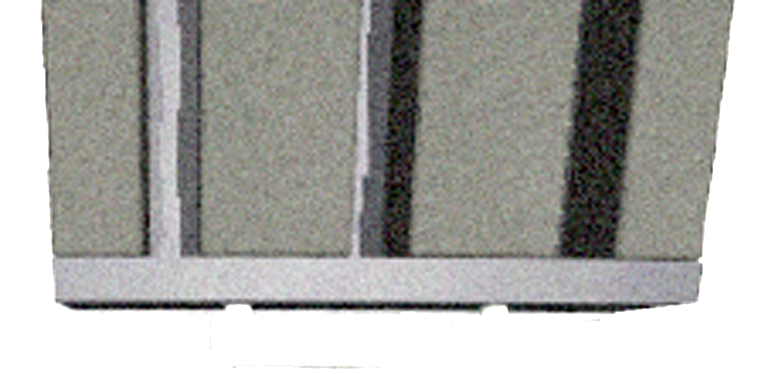

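Run:
```python
from h import *
f=grab_frame("wrist")
P=onplane(f,np.array([[173,255],[172,10],[382,255],[391,10],[586,255],[609,10],[54,258],[702,258]])/3.4+[200,0],.055); print(P.round(4))
plan(0.474,0.2885,0.224,-2.5)
```

```text
[[0.4733 0.2358 0.055 ]
 [0.4759 0.2977 0.055 ]
 [0.5334 0.2336 0.055 ]
 [0.535  0.2956 0.055 ]
 [0.5926 0.2318 0.055 ]
 [0.5945 0.2943 0.055 ]
 [0.439  0.2365 0.055 ]
 [0.6269 0.2302 0.055 ]]
now [0.4755 0.1261 0.3785] down [-3.e-04 -5.e-04 -1.e+00] jawyaw -2.25 j7 -0.31 F [-0.1  0.4 -2. ] w 0.0055 t 12.20
shift cm [-16.22  -0.06  -0.79] twist 0.0043 or -3.1373
```

```bash
python3 -m jog '[[[-5,0,0],0,1],[[-10,0,-0.2],0,1],[[-15,0,-0.4],0,1],[[-16.5,0,-0.6],0,1],[[-16.5,0,-0.6],0,1],[[-16.5,2,-0.6],0,1],[[-16.5,4,-0.6],0,1],[[-16.5,6,-0.6],0,1],[[-16.5,6,-0.6],0,1],[[-16.5,6,-0.6],0,1]]'
python3 - <<'E'
from h import *
plan(0.4755,0.291,0.1,-2.1)
f=grab_frame("wrist"); cv2.imwrite("pics/w7.png",cv2.convertScaleAbs(f["image"],alpha=2.2)); f=snap("top","t7",(80,140,200,260),5)
E
```

```text
clock: 13.45
tcp_pos: [0.4762, 0.2913, 0.3195]
orientation: [-1.19, 1.237, -1.238]
contact_force: [-0.4, -0.3, -1.9]
grip_width: 0.0055
now [0.4762 0.2913 0.3195] down [ 9.e-04  2.e-04 -1.e+00] jawyaw -2.24 j7 -0.54 F [-0.4 -0.3 -1.9] w 0.0055 t 13.45
shift cm [ 0.04  6.45 -0.08] twist -0.0024 or 3.1392
```

View pics/w7.png

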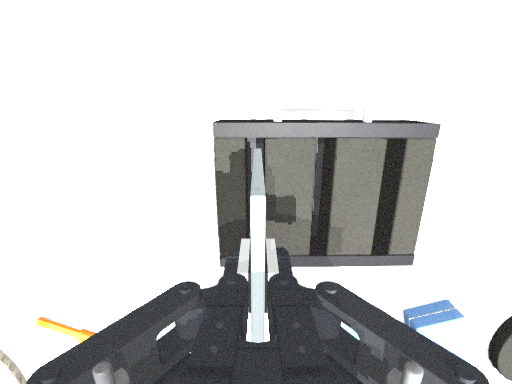

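View pics/t7.png

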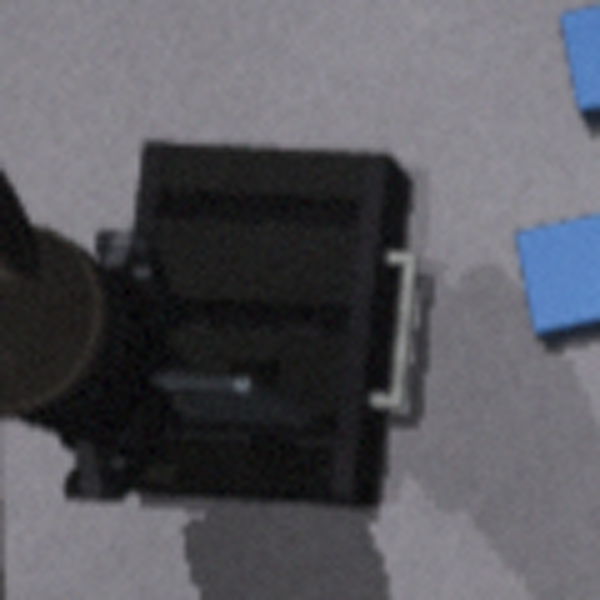

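```bash
python3 -m jog '[[[0,1,0],0,1],[[0,2,0],0,1],[[0,3,0],0,1],[[0,4,0],0,1],[[0,5,0],0,1],[[0,5.8,0],0,1],[[0,6.1,0],0,1],[[0,6.1,0],0,1]]'
```

```text
clock: 14.55
tcp_pos: [0.4757, 0.2925, 0.2577]
orientation: [-1.191, 1.236, -1.237]
contact_force: [0.7, 0.1, -1.7]
grip_width: 0.0055
```

```bash
python3 -m jog '[[[0,0,0],0,0.5],[[0,0,0],0,0.3],[[0,0,0],0,0.3],[[0,-2,0],0,0.3],[[0,-6,0],0,0.3],[[0,-11,0],0,0.3],[[0,-11,0],0,0.3]]'
python3 - <<'E'
from h import *
plan(0.5575,-0.292,0.22,-5.5)
f=grab_frame("wrist"); cv2.imwrite("pics/w8.png",cv2.convertScaleAbs(f["image"],alpha=2.2)); f=snap("side","s8",(150,90,350,320),2.5)
E
```

```text
clock: 15.42
tcp_pos: [0.4768, 0.2931, 0.3717]
orientation: [-1.183, 1.235, -1.235]
contact_force: [-0.1, -0.2, -0.5]
grip_width: 0.0297
now [0.4768 0.2931 0.3717] down [ 0.0061  0.0053 -1.    ] jawyaw -2.13 j7 -0.56 F [-0.1 -0.2 -0.5] w 0.0297 t 15.43
shift cm [58.16 -0.59 10.24] twist 0.0587 or -3.0828
```

View pics/w8.png

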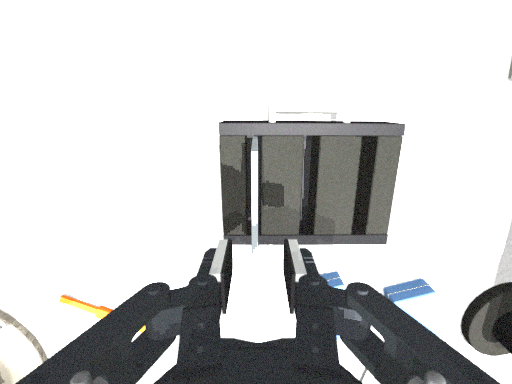

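View pics/s8.png

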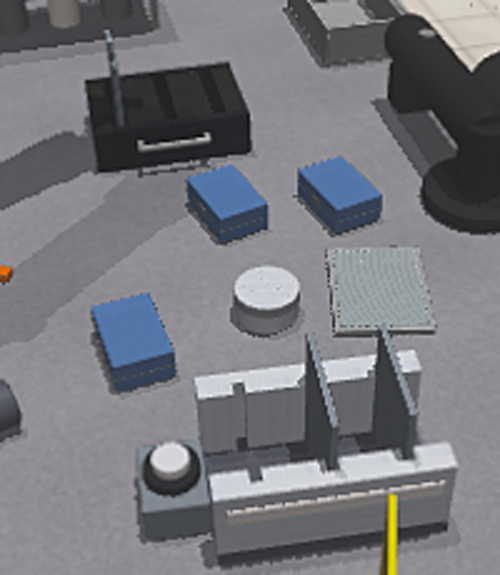

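```bash
python3 -m jog '[[[6,0,1],0,0.3],[[12,0,2],0.01,0.3],[[18,0,3.1],0.02,0.3],[[24,0,4.2],0.03,0.3],[[30,0,5.2],0.04,0.3],[[36,0,6.3],0.05,0.3],[[42,0,7.4],0.06,0.3],[[48,0,8.4],0.06,0.3],[[54,0,9.5],0.06,0.3],[[58,0,10.2],0.06,0.3]]'
python3 -m jog '[[[0,0,0],0,0.3],[[0,0,0],0,0.3]]' >/dev/null
python3 - <<'E'
from h import *
plan(0.5575,-0.292,0.15,-5.5)
f=snap("wrist","w9")
P=onplane(f,[[258,150],[258,250]],.132); print(P)
E
```

```text
clock: 16.77
tcp_pos: [0.5551, -0.2938, 0.3659]
orientation: [-1.163, 1.284, -1.281]
contact_force: [-0.1, 0.1, 0.2]
grip_width: 0.0299
now [ 0.5558 -0.29    0.3661] down [-0.0025  0.0014 -1.    ] jawyaw -5.54 j7 0.54 F [ 0.   1.7 -0.3] w 0.0300 t 17.02
shift cm [0.19 6.11 0.21] twist -0.0007 or 3.1408
[[ 0.56059085 -0.23966403  0.132     ]
 [ 0.55259094 -0.32189101  0.132     ]]
```

View pics/w9.png

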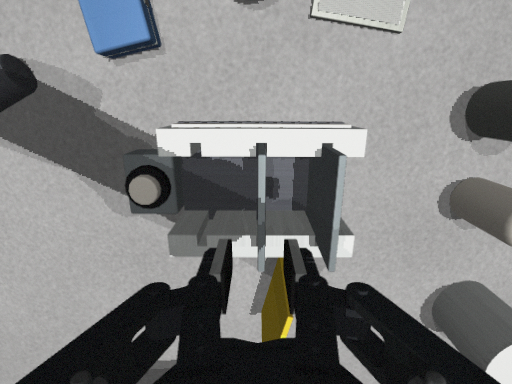

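```bash
python3 -m jog '[[[0.2,3,0.2],0,0.3],[[0.2,6,0.2],0,0.3],[[0.2,8,0.2],0,0.3],[[0.2,9.5,0.2],0,0.3],[[0.2,10.7,0.2],0,0.3],[[0.2,10.7,0.2],0,0.3],[[0.2,10.7,0.2],0,1],[[0.2,10.7,0.2],0,1],[[0.2,10.7,0.2],0,1],[[0.2,10.7,0.2],0,1]]' 50
python3 -m jog '[[[0,-1,0],0,1],[[0,-3,0],0,1],[[0,-5,0],0,1],[[0,-7,0],0,1],[[0,-9,0],0,1],[[0,-11,0],0,1],[[0,-12,0],0,1],[[0,-12,0],0,1]]'
python3 - <<'E'
from h import *
plan(0.535,0.289,0.224,-2.1)
f=snap("wrist","w10")
E
```

```text
clock: 18.32
tcp_pos: [0.558, -0.2933, 0.2615]
orientation: [-1.161, 1.279, -1.281]
contact_force: [-0.8, -0.5, 4.7]
grip_width: 0.0054
clock: 19.32
tcp_pos: [0.5579, -0.2931, 0.3814]
orientation: [-1.161, 1.279, -1.281]
contact_force: [0.4, 0.3, -2.2]
grip_width: 0.0054
now [ 0.5579 -0.2931  0.3814] down [ 1.2e-03 -3.0e-04 -1.0e+00] jawyaw -5.55 j7 0.54 F [ 0.4  0.3 -2.2] w 0.0054 t 19.32
shift cm [-57.71   0.22  -7.91] twist -0.0602 or 3.0814
```

View pics/w10.png

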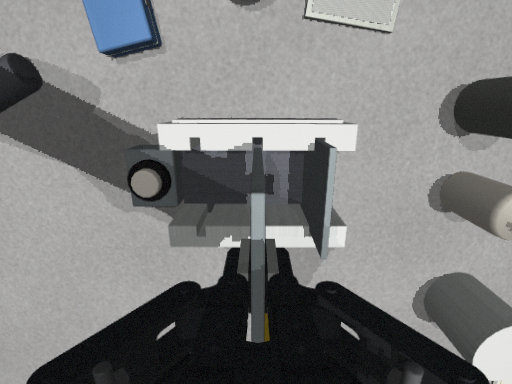

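```bash
python3 -m jog '[[[-5,0,-1.5],-0.01,1],[[-11,0,-3],-0.02,1],[[-17,0,-4.5],-0.03,1],[[-23,0,-6],-0.04,1],[[-29,0,-7],-0.05,1],[[-35,0,-7.9],-0.06,1],[[-41,0,-7.9],-0.06,1],[[-47,0,-7.9],-0.06,1],[[-53,0,-7.9],-0.06,1],[[-57.5,0,-7.9],-0.06,1]]'
python3 -m jog '[[[0,0,0],0,1],[[0,0,0],0,1]]' >/dev/null
python3 - <<'E'
from h import *
plan(0.535,0.289,0.16,-2.1)
f=grab_frame("wrist"); cv2.imwrite("pics/w11.png",cv2.convertScaleAbs(f["image"],alpha=2.2))
E
```

```text
clock: 20.62
tcp_pos: [0.5342, 0.29, 0.3795]
orientation: [-1.194, 1.236, -1.234]
contact_force: [0.7, -0.8, -1.8]
grip_width: 0.0056
now [0.5347 0.2862 0.3796] down [-0.0015 -0.0019 -1.    ] jawyaw -2.14 j7 -0.47 F [ 1.6 -0.5 -1.4] w 0.0055 t 20.88
shift cm [-0.29  6.46  0.03] twist -0.0007 or 3.1409
```

View pics/w11.png

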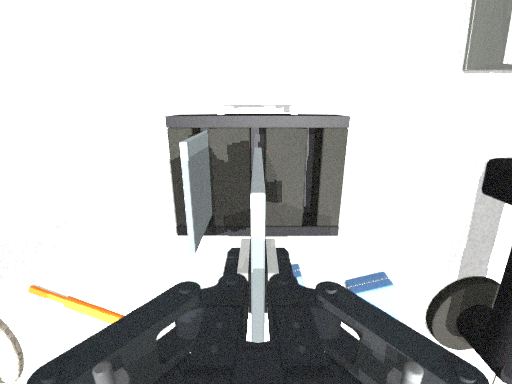

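```bash
python3 -m jog '[[[-0.3,2.5,0],0,1],[[-0.3,5,0],0,1],[[-0.3,6,0],0,1],[[-0.3,7,0],0,1],[[-0.3,8,0],0,1],[[-0.3,9,0],0,1],[[-0.3,10,0],0,1],[[-0.3,11,0],0,1],[[-0.3,11.8,0],0,1],[[-0.3,11.9,0],0,1]]'
python3 -m jog '[[[0,0,0],0,1],[[0,0,0],0,0.5],[[0,0,0],0,0.3],[[0,0,0],0,0.3],[[0,-2,0],0,0.3],[[0,-6,0],0,0.3],[[0,-11,0],0,0.3],[[0,-11,0],0,0.3]]'
python3 - <<'E'
from h import *
plan(0.6175,-0.298,0.22,-5.5)
f=grab_frame("wrist"); cv2.imwrite("pics/w12.png",cv2.convertScaleAbs(f["image"],alpha=2.2))
E
```

```text
clock: 22.18
tcp_pos: [0.5347, 0.2898, 0.2609]
orientation: [-1.193, 1.237, -1.236]
contact_force: [-0.1, 0.4, -1.0]
grip_width: 0.0055
clock: 23.18
tcp_pos: [0.5365, 0.2901, 0.3775]
orientation: [-1.181, 1.234, -1.236]
contact_force: [-0.1, -0.0, 0.2]
grip_width: 0.0297
now [0.5365 0.2901 0.3775] down [ 0.0078  0.0056 -1.    ] jawyaw -2.16 j7 -0.47 F [-0.1 -0.   0.2] w 0.0297 t 23.18
shift cm [ 5.847e+01 -2.000e-02  1.030e+01] twist 0.0583 or -3.0833
```

View pics/w12.png

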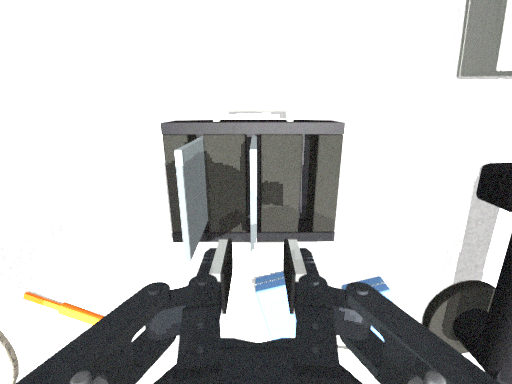

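```bash
python3 -m jog '[[[6,0,1],0,0.3],[[12,0,2],0.01,0.3],[[18,0,3.1],0.02,0.3],[[24,0,4.2],0.03,0.3],[[30,0,5.2],0.04,0.3],[[36,0,6.3],0.05,0.3],[[42,0,7.4],0.06,0.3],[[48,0,8.4],0.06,0.3],[[54,0,9.5],0.06,0.3],[[58.3,0,10.3],0.06,0.3]]'
python3 -m jog '[[[0,0,0],0,0.3],[[0,0,0],0,0.3]]' >/dev/null
python3 - <<'E'
from h import *
plan(0.6175,-0.299,0.105,-5.5)
f=snap("wrist","w13")
E
```

```text
clock: 24.48
tcp_pos: [0.6155, -0.2995, 0.3709]
orientation: [-1.162, 1.283, -1.282]
contact_force: [0.1, 0.8, 0.2]
grip_width: 0.0298
now [ 0.6162 -0.2956  0.3708] down [-0.0015  0.0015 -1.    ] jawyaw -5.54 j7 0.51 F [-0.3  1.3  1.5] w 0.0301 t 24.73
shift cm [ 0.34 11.08  0.18] twist -0.0006 or 3.1410
```

View pics/w13.png

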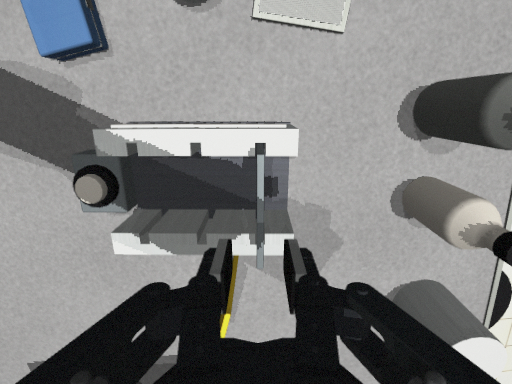

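```bash
python3 -m jog '[[[0.3,3,0.2],0,0.3],[[0.3,6,0.2],0,0.3],[[0.3,8,0.2],0,0.3],[[0.3,9.5,0.2],0,0.3],[[0.3,11,0.2],0,0.3],[[0.3,11,0.2],0,0.3],[[0.3,11,0.2],0,1],[[0.3,11,0.2],0,1],[[0.3,11,0.2],0,1],[[0.3,11,0.2],0,1]]' 50
python3 -m jog '[[[0,-1,0],0,1],[[0,-3,0],0,1],[[0,-5,0],0,1],[[0,-7,0],0,1],[[0,-9,0],0,1],[[0,-11,0],0,1],[[0,-12,0],0,1],[[0,-12,0],0,1]]'
python3 - <<'E'
from h import *
plan(0.5945,0.287,0.224,-2.1)
f=snap("wrist","w14")
E
```

```text
clock: 26.02
tcp_pos: [0.6182, -0.3, 0.2626]
orientation: [-1.161, 1.279, -1.281]
contact_force: [-0.3, -0.3, 5.4]
grip_width: 0.0052
clock: 27.02
tcp_pos: [0.6181, -0.2998, 0.3825]
orientation: [-1.161, 1.279, -1.281]
contact_force: [1.2, -0.2, -2.9]
grip_width: 0.0057
now [ 0.6181 -0.2998  0.3825] down [ 1.2e-03 -4.0e-04 -1.0e+00] jawyaw -5.56 j7 0.51 F [ 1.2 -0.2 -2.9] w 0.0057 t 27.02
shift cm [-58.17   0.32  -8.04] twist -0.0604 or 3.0812
```

View pics/w14.png

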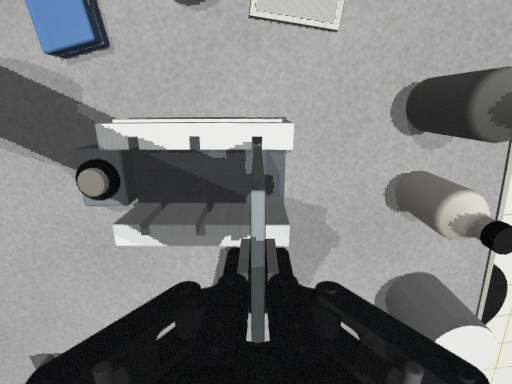

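```bash
python3 -m jog '[[[-5,0,-1.5],-0.01,1],[[-11,0,-3],-0.02,1],[[-17,0,-4.5],-0.03,1],[[-23,0,-6],-0.04,1],[[-29,0,-7],-0.05,1],[[-35,0,-8],-0.06,1],[[-41,0,-8],-0.06,1],[[-47,0,-8],-0.06,1],[[-53,0,-8],-0.06,1],[[-58,0,-8],-0.06,1]]'
python3 -m jog '[[[0,0,0],0,1],[[0,0,0],0,1]]' >/dev/null
python3 - <<'E'
from h import *
plan(0.5945,0.287,0.16,-2.1)
f=grab_frame("wrist"); cv2.imwrite("pics/w15.png",cv2.convertScaleAbs(f["image"],alpha=2.2))
E
```

```text
clock: 28.32
tcp_pos: [0.5939, 0.2882, 0.3805]
orientation: [-1.194, 1.236, -1.235]
contact_force: [1.3, 0.2, -2.0]
grip_width: 0.0056
now [0.5944 0.2849 0.3806] down [-0.0015 -0.0018 -1.    ] jawyaw -2.12 j7 -0.40 F [ 0.4 -1.  -2.2] w 0.0055 t 28.57
shift cm [-0.23  6.56  0.01] twist -0.0004 or 3.1412
```

View pics/w15.png

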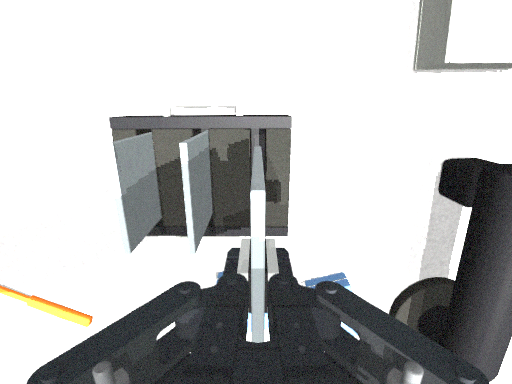

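Panel bottom (257,150) is centred over the third compartment's far end (251–266). Lowering it.

```bash
python3 -m jog '[[[-0.3,2.5,0],0,1],[[-0.3,5,0],0,1],[[-0.3,6,0],0,1],[[-0.3,7,0],0,1],[[-0.3,8,0],0,1],[[-0.3,9,0],0,1],[[-0.3,10,0],0,1],[[-0.3,11,0],0,1],[[-0.3,11.8,0],0,1],[[-0.3,11.9,0],0,1]]'
python3 -m jog '[[[0,0,0],0,1],[[0,0,0],0,0.5],[[0,0,0],0,0.3],[[0,0,0],0,0.3],[[0,-2,0],0,0.3],[[0,-6,0],0,0.3],[[0,-12,0],0,0.3],[[0,-12,0],0,0.3]]'
python3 - <<'E'
from h import *
plan(0.6175,-0.298,0.22,-5.5)
f=snap("top","t16"); f=snap("side","s16")
E
```

```text
clock: 29.88
tcp_pos: [0.5945, 0.2883, 0.2619]
orientation: [-1.193, 1.237, -1.236]
contact_force: [-0.7, -0.8, -1.6]
grip_width: 0.0054
clock: 30.88
tcp_pos: [0.5965, 0.2883, 0.39]
orientation: [-1.179, 1.232, -1.237]
contact_force: [-0.1, -0.2, 0.0]
grip_width: 0.0297
now [0.5965 0.2883 0.39  ] down [ 0.01    0.006  -0.9999] jawyaw -2.16 j7 -0.40 F [-0.1 -0.2  0. ] w 0.0297 t 30.88
shift cm [58.52  1.17  4.29] twist 0.0582 or -3.0833
```

View pics/t16.png

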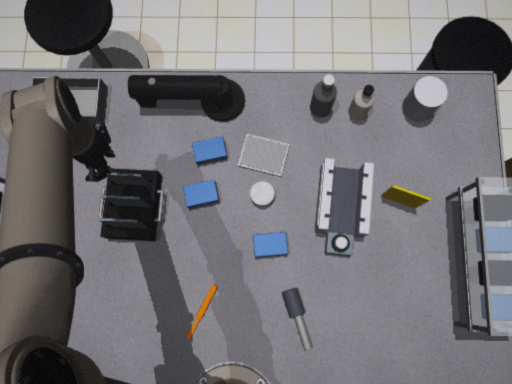

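View pics/s16.png

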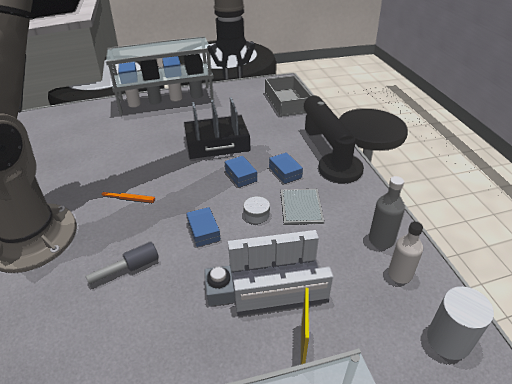

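Run:
```python
from h import *
f=grab_frame("top"); g=grab_frame("side")
a=cv2.resize(f["image"][125:185,228:300],None,fx=7,fy=7,interpolation=cv2.INTER_CUBIC)
cv2.imwrite("pics/pl_t.png",cv2.convertScaleAbs(a,alpha=1.6,beta=-60))
a=cv2.resize(g["image"][180:230,272:332],None,fx=9,fy=9,interpolation=cv2.INTER_CUBIC)
cv2.imwrite("pics/pl_s.png",cv2.convertScaleAbs(a,alpha=1.6,beta=-60))
```

```text
(no output)
```

View pics/pl_t.png

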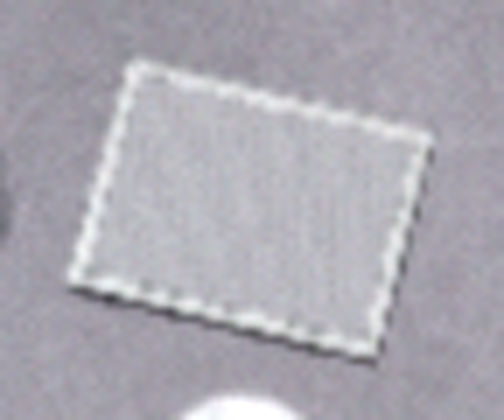

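View pics/pl_s.png

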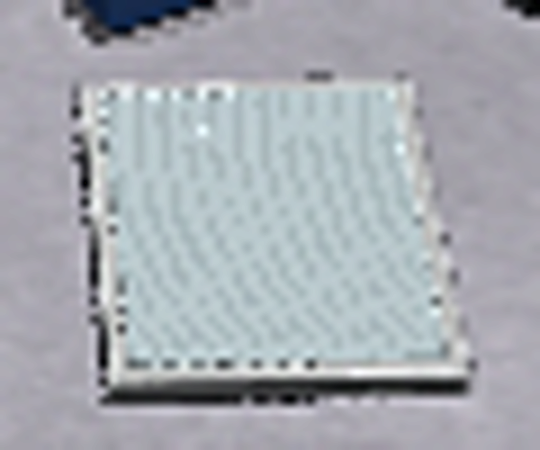

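```bash
cat >> h.py <<'E'
def fit(model,P):
    a=model-model.mean(0); b=P[:,:2]-P[:,:2].mean(0)
    th=np.arctan2((a[:,0]*b[:,1]-a[:,1]*b[:,0]).sum(),(a*b).sum())
    Rm=np.array([[np.cos(th),-np.sin(th)],[np.sin(th),np.cos(th)]]); t=P[:,:2].mean(0)-Rm@model.mean(0)
    return t.round(4),round(np.degrees(th),2),((P[:,:2]-model@Rm.T-t)*1000).round(1).tolist()
def cases(names=("top",),zt=.036,amin=60):
    for n in names:
        f=grab_frame(n); hsv=cv2.cvtColor(f["image"],cv2.COLOR_BGR2HSV)
        m=cv2.inRange(hsv,(105,120,70),(120,255,255))
        cs,_=cv2.findContours(m,cv2.RETR_EXTERNAL,cv2.CHAIN_APPROX_NONE)
        for c in cs:
            if cv2.contourArea(c)<amin: continue
            r=rect(onplane(f,c.reshape(-1,2),zt)); print(n,cv2.contourArea(c),c.mean((0,1)).round(0),np.round(r[0],1),np.round(r[1],1),round(r[2],1))
E
python3 - <<'E'
from h import *
f=grab_frame("top"); g=grab_frame("side")
M=np.array([[.05,.065],[.05,-.065],[-.05,-.065],[-.05,.065]])
print(fit(M,onplane(f,np.array([[129,62],[432,137],[372,356],[68,282]])/7+[228,125]-.43,.008)))
print(fit(M[[3,0,1,2]],onplane(g,np.array([[82,88],[410,80],[472,365],[108,383]])/9+[272,180]-.45,.008)))
cases()
E
```

```text
(array([ 0.6883, -0.0751]), np.float64(-13.85), [[-1.8, -0.4], [-1.8, 0.9], [2.5, 1.0], [1.0, -1.5]])
(array([ 0.6915, -0.0725]), np.float64(-13.38), [[0.6, -1.7], [-0.2, -1.7], [0.6, 3.1], [-0.9, 0.4]])
top 645.5 [270. 244.] [429.2 -96.9] [58.  86.9] 6.0
top 613.0 [201. 193.] [566.8  95.9] [58.9 88. ] 13.1
top 570.0 [209. 149.] [693.3  77. ] [58.5 87.9] 13.0
```

Run:
```python
from h import *
plan(0.693,0.077,0.14,13)
```

```text
now [0.5943 0.2883 0.3814] down [-0.002  -0.0013 -1.    ] jawyaw -2.11 j7 -0.40 F [ 0.1 -0.2 -0.1] w 0.0302 t 31.23
shift cm [20.74  8.65 10.66] twist -0.2638 or 2.8778
```

```bash
python3 -m jog '[[[5,0,2.5],-0.1,-0.5],[[10,0,5],-0.2,-1],[[15,2,7.7],-0.26,-1],[[20,4,10.2],-0.26,-1],[[20.7,6,10.6],-0.26,-1],[[20.7,6,10.6],-0.26,-1],[[20.7,6,10.6],-0.26,-1]]'
python3 - <<'E'
from h import *
plan(0.693,0.077,0.024,13)
f=snap("wrist","w17"); snap("side","s17")
E
```

```text
clock: 32.1
tcp_pos: [0.6928, 0.0799, 0.3228]
orientation: [-1.307, 1.042, -1.04]
contact_force: [0.8, -0.4, -0.5]
grip_width: 0.0854
now [0.6928 0.0799 0.3228] down [-3.0e-04  1.2e-03 -1.0e+00] jawyaw 12.93 j7 0.21 F [ 0.8 -0.4 -0.5] w 0.0854 t 32.10
shift cm [ 0.31 14.38 -0.04] twist -0.0012 or 3.1404
```

View pics/w17.png

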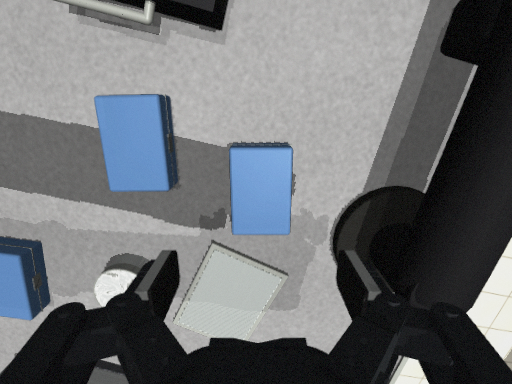

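View pics/s17.png

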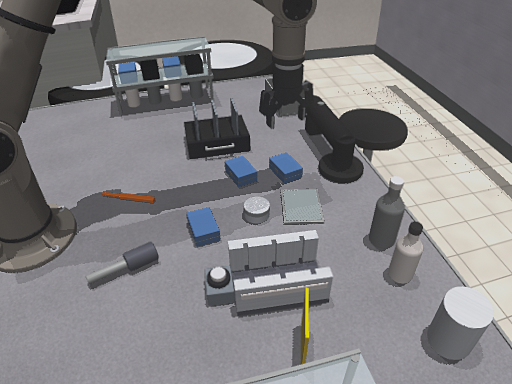

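Run:
```python
from h import *
f=grab_frame("wrist"); hsv=cv2.cvtColor(f["image"],cv2.COLOR_BGR2HSV)
m=cv2.inRange(hsv,(105,120,110),(120,255,255))
cs,_=cv2.findContours(m,cv2.RETR_EXTERNAL,cv2.CHAIN_APPROX_NONE)
for c in cs:
    if cv2.contourArea(c)>1000: print(c.mean((0,1)),rect(onplane(f,c.reshape(-1,2),.036)))
print(onplane(f,[[213,242],[289,273],[174,318]],.008).round(4))
t=grab_frame("top"); s=grab_frame("side")
for z in (.1,.15,.2): print(z,onplane(f,[[405,300],[440,190]],z).round(3).tolist())
```

```text
[ 12.86931818 287.11931818] ((441.11376953125, -92.13175964355469), (39.84061813354492, 88.8849868774414), 6.111111640930176)
[132.49346405 141.22222222] ((569.6410522460938, 100.27069091796875), (58.681400299072266, 88.1174545288086), 13.415306091308594)
[[ 0.6587  0.0027  0.008 ]
 [ 0.7546 -0.018   0.008 ]
 [ 0.6283 -0.1166  0.008 ]]
0.1 [[0.833, 0.035, 0.1], [0.82, 0.133, 0.1]]
0.15 [[0.792, 0.067, 0.15], [0.783, 0.14, 0.15]]
0.2 [[0.751, 0.099, 0.2], [0.745, 0.147, 0.2]]
```

Run:
```python
from h import *
t=grab_frame("top")
for z in (.05,.1,.15,.2): print(z,onplane(t,[[150,104],[185,101],[222,119]],z).round(3).tolist())
f=grab_frame("wrist"); hsv=cv2.cvtColor(f["image"],cv2.COLOR_BGR2HSV); print(hsv[185,250:275:6], hsv[220,260])
```

```text
0.05 [[0.821, 0.249, 0.05], [0.831, 0.149, 0.05], [0.778, 0.042, 0.05]]
0.1 [[0.8, 0.234, 0.1], [0.809, 0.139, 0.1], [0.758, 0.036, 0.1]]
0.15 [[0.778, 0.22, 0.15], [0.787, 0.129, 0.15], [0.738, 0.031, 0.15]]
0.2 [[0.757, 0.206, 0.2], [0.765, 0.119, 0.2], [0.719, 0.026, 0.2]]
[[106 114 214]
 [107 113 212]
 [107 113 214]
 [106 116 214]
 [107 113 215]] [106 122 203]
```

```bash
sed -i 's/(105,120,70)/(103,95,70)/' h.py
python3 - <<'E'
from h import *
f=grab_frame("wrist"); hsv=cv2.cvtColor(f["image"],cv2.COLOR_BGR2HSV)
m=cv2.inRange(hsv,(103,90,110),(120,255,255))
cs,_=cv2.findContours(m,cv2.RETR_EXTERNAL,cv2.CHAIN_APPROX_NONE)
for c in cs:
    if cv2.contourArea(c)>1000: print(c.mean((0,1)),rect(onplane(f,c.reshape(-1,2),.036)))
cases()
plan(0.6935,0.0785,0.024,13)
E
```

```text
[ 12.97727273 286.63636364] ((441.08392333984375, -92.34718322753906), (40.5512580871582, 89.26717376708984), 5.833181858062744)
[260.60627178 187.32055749] ((695.6156616210938, 81.42555236816406), (58.78169250488281, 88.27476501464844), 13.037270545959473)
[132.37216828 140.18446602] ((569.5884399414062, 100.00143432617188), (58.94650650024414, 88.69732666015625), 13.497321128845215)
top 690.5 [270. 244.] [429.3 -96.6] [60.1 88.9] 5.6
top 647.0 [200. 193.] [567.8  96.1] [60.5 90. ] 13.6
top 413.5 [208. 150.] [693.8  77.5] [59.8 88.8] 13.0
now [0.6929 0.0778 0.323 ] down [ 4.e-04  1.e-04 -1.e+00] jawyaw 12.79 j7 0.21 F [0.8 0.1 0.2] w 0.0851 t 32.55
shift cm [-0.05 14.4   0.07] twist -0.0036 or 3.1380
```

```bash
python3 -m jog '[[[-0.1,3,0.2],0,-1],[[-0.1,6,0.2],0,-1],[[-0.1,9,0.2],0,-1],[[-0.1,12,0.2],0,-1],[[-0.1,14,0.2],0,-1],[[-0.1,14.3,0.2],0,-1],[[-0.1,14.3,0.2],0,1],[[-0.1,14.3,0.2],0,1],[[-0.1,14.3,0.2],0,1],[[-0.1,14.3,0.2],0,1]]' 40
python3 -m jog '[[[0,0,0],0,1],[[0,0,0],0,1]]'
```

```text
clock: 33.8
tcp_pos: [0.6954, 0.079, 0.1812]
orientation: [-1.305, 1.042, -1.044]
contact_force: [-0.8, 0.3, 6.4]
grip_width: 0.0593
clock: 34.05
tcp_pos: [0.6954, 0.079, 0.1812]
orientation: [-1.305, 1.042, -1.044]
contact_force: [-0.2, -0.8, 6.4]
grip_width: 0.0597
```

```bash
python3 -m jog '[[[0,-2,0],0,1],[[0,-5,0],0,1],[[0,-8,0],0,1],[[0,-8,0],0.15,1],[[0,-8,0],0.3,1],[[0,-8,0],0.46,1],[[0,-8,0],0.46,1]]'
python3 - <<'E'
from h import *
plan(0.690,-0.073,0.06,-13.7)
snap("wrist","w18")
E
```

```text
clock: 34.92
tcp_pos: [0.6945, 0.0793, 0.2604]
orientation: [-1.088, 1.38, -1.381]
contact_force: [0.5, 1.4, -1.9]
grip_width: 0.0592
now [0.6945 0.0793 0.2604] down [ 2.e-04 -1.e-04 -1.e+00] jawyaw -13.48 j7 -0.15 F [ 0.5  1.4 -1.9] w 0.0592 t 34.92
shift cm [14.92  4.54  3.11] twist 0.0038 or -3.1378
```

View pics/w18.png

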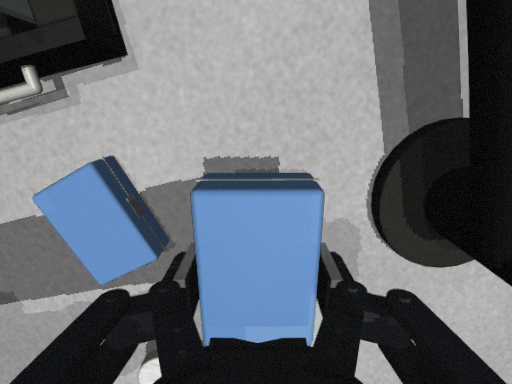

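```bash
python3 - <<'E'
from h import *
f=grab_frame("wrist");o=get_obs(); Rm=R.from_rotvec(o["orientation"]).as_matrix()
P=onplane(f,[[193,190],[322,190]],.2604-.1812+.036); print(((P-o["tcp_pos"])@Rm*1000).round(1))
E
python3 -m jog '[[[5,0,1],0,1],[[10,0,2],0,1],[[14,0,3],0,1],[[14.9,0,3.1],0,1],[[14.9,0,3.1],0,1],[[14.9,0,3.1],0,1]]'
python3 - <<'E'
from h import *
plan(0.690,-0.073,0.06,-13.7)
snap("side","s19",(200,120,360,260),3.5); snap("top","t19",(200,100,340,230),4); snap("wrist","w19")
E
```

```text
[[-46.9 145.  -27.8]
 [-46.9 145.   28.1]]
clock: 35.78
tcp_pos: [0.6901, -0.0708, 0.2595]
orientation: [-1.088, 1.38, -1.378]
contact_force: [-0.9, 0.1, -2.1]
grip_width: 0.0594
now [ 0.6901 -0.0708  0.2595] down [-1.0e-04  1.6e-03 -1.0e+00] jawyaw -13.39 j7 0.07 F [-0.9  0.1 -2.1] w 0.0594 t 35.77
shift cm [0.22 4.45 0.04] twist 0.0054 or -3.1362
```

View pics/s19.png

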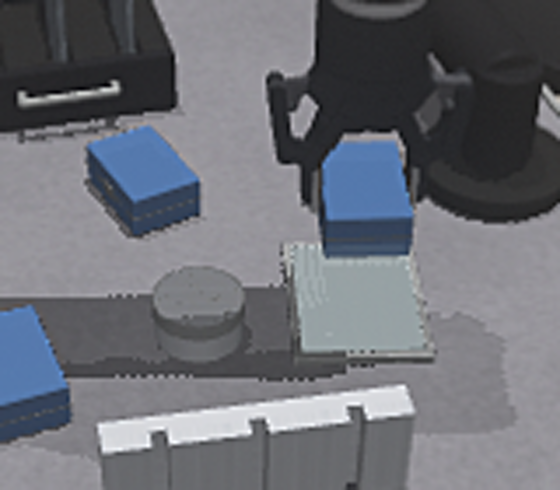

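View pics/t19.png

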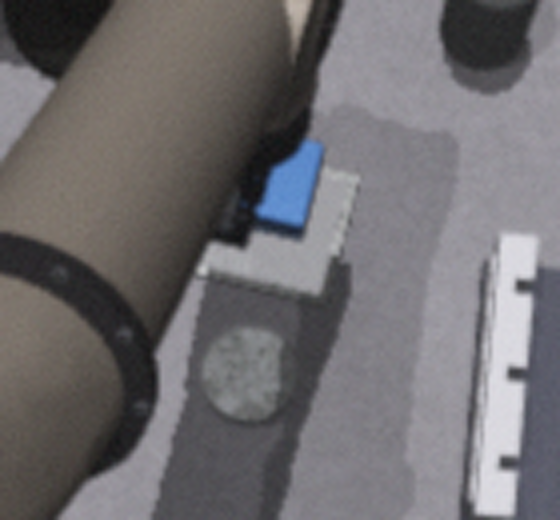

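```bash
python3 -m jog '[[[0.1,2,0],0.005,1],[[0.1,4,0],0.005,1],[[0.1,5.5,0],0.005,1],[[0.1,6.5,0],0.005,1],[[0.1,6.8,0],0.005,1],[[0.1,6.8,0],0.005,1]]'
python3 -m jog '[[[0,0.1,0],0,1],[[0,0.1,0],0,1]]'
```

```text
clock: 36.67
tcp_pos: [0.6897, -0.0742, 0.1918]
orientation: [-1.085, 1.385, -1.385]
contact_force: [0.3, 0.7, -1.2]
grip_width: 0.0595
clock: 36.92
tcp_pos: [0.6898, -0.0741, 0.1912]
orientation: [-1.084, 1.385, -1.385]
contact_force: [0.1, 0.4, -1.6]
grip_width: 0.0594
```

```bash
python3 -m jog '[[[0,0.1,0],0,1],[[0,0.1,0],0,1]]'
python3 -m jog '[[[0,0.1,0],0,1],[[0,0.1,0],0,1]]'
python3 - <<'E'
from h import *
plan(0.690,-0.073,0.06,-13.7)
snap("wrist","w20"); snap("side","s20",(240,140,360,240),5)
E
```

```text
clock: 37.17
tcp_pos: [0.6896, -0.074, 0.1897]
orientation: [-1.085, 1.385, -1.385]
contact_force: [0.2, -0.6, -1.7]
grip_width: 0.0591
clock: 37.42
tcp_pos: [0.6896, -0.0742, 0.1893]
orientation: [-1.085, 1.385, -1.385]
contact_force: [-2.0, 1.1, 4.2]
grip_width: 0.059
now [ 0.6896 -0.0742  0.1893] down [ 2.e-04  2.e-04 -1.e+00] jawyaw -13.87 j7 0.09 F [-2.   1.1  4.2] w 0.0590 t 37.42
shift cm [-0.12 -2.57  0.01] twist -0.0030 or 3.1386
```

View pics/w20.png

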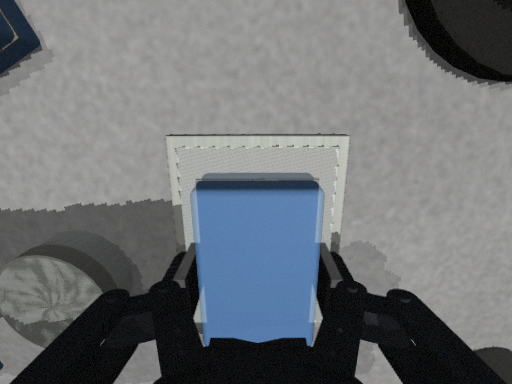

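View pics/s20.png

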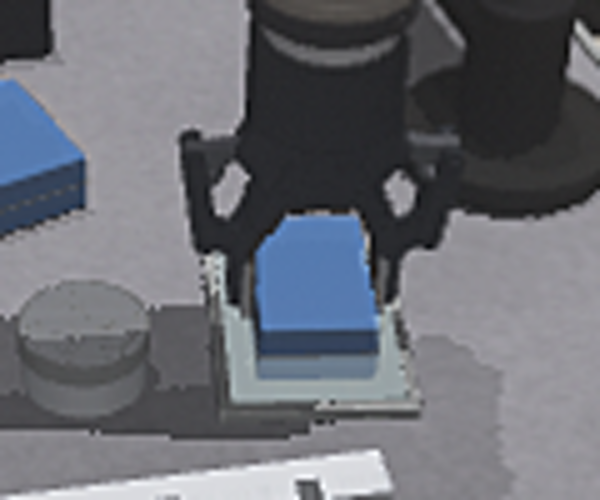

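Run:
```python
from h import *
f=grab_frame("wrist");o=get_obs(); Rm=R.from_rotvec(o["orientation"]).as_matrix()
for px,z in (([[167,135],[349,135]],.008),([[193,181],[322,181]],.044)):
    print(((onplane(f,px,z)-o["tcp_pos"])@Rm*1000).round(1))
s=grab_frame("side")
# side: plinth near edge corners & case near bottom edge
P=onplane(s,np.array([[228,408],[420,402]])/5+[240,140],.008); print(P.round(4))
Q=onplane(s,np.array([[259,332],[377,328]])/5+[240,140],.044); print(Q.round(4))
n=np.array([-np.sin(np.radians(-13.7)),np.cos(np.radians(-13.7))]); print((Q[:,:2]-P[:,:2])@n*1000)
```

```text
[[-66.8 181.3 -48.4]
 [-66.7 181.3  49.3]]
[[-50.9 145.3 -27.5]
 [-50.9 145.3  27.8]]
[[ 0.6323 -0.1234  0.008 ]
 [ 0.7253 -0.1452  0.008 ]]
[[ 0.6506 -0.112   0.044 ]
 [ 0.7072 -0.1249  0.044 ]]
[15.39373197 15.4246218 ]
```

Run:
```python
from h import *
a=cv2.imread("pics/w18.png")[165:205,180:335]; b=cv2.imread("pics/w20.png")[130:205,160:355]
a=cv2.resize(a,None,fx=4,fy=4,interpolation=cv2.INTER_CUBIC);b=cv2.resize(b,None,fx=4,fy=4,interpolation=cv2.INTER_CUBIC)
w=max(a.shape[1],b.shape[1]); pad=lambda i:cv2.copyMakeBorder(i,0,8,0,w-i.shape[1],cv2.BORDER_CONSTANT)
cv2.imwrite("pics/cmp.png",np.vstack([pad(a),pad(b)]))
```

```text
(no output)
```

View pics/cmp.png

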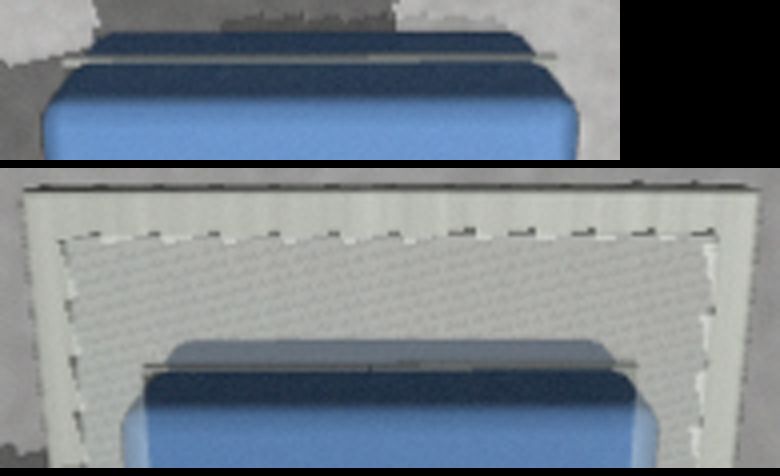

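Run:
```python
from h import *
f=grab_frame("wrist");o=get_obs(); Rm=R.from_rotvec(o["orientation"]).as_matrix()
for px,z in (([[167,135],[349,135]],.008),([[193,189.5],[322,189.5]],.044),([[205,173],[310,173]],.008)):
    print(((onplane(f,px,z)-o["tcp_pos"])@Rm*1000).round(1))
s=grab_frame("side")
a=cv2.resize(s["image"][190:230,275:335],None,fx=12,fy=12,interpolation=cv2.INTER_CUBIC); cv2.imwrite("pics/s20z.png",a)
```

```text
[[-66.7 181.3 -48.4]
 [-66.6 181.3  49.3]]
[[-47.1 145.3 -27.8]
 [-47.  145.3  28.1]]
[[-45.7 181.3 -29.1]
 [-45.7 181.3  29.5]]
```

View pics/s20z.png

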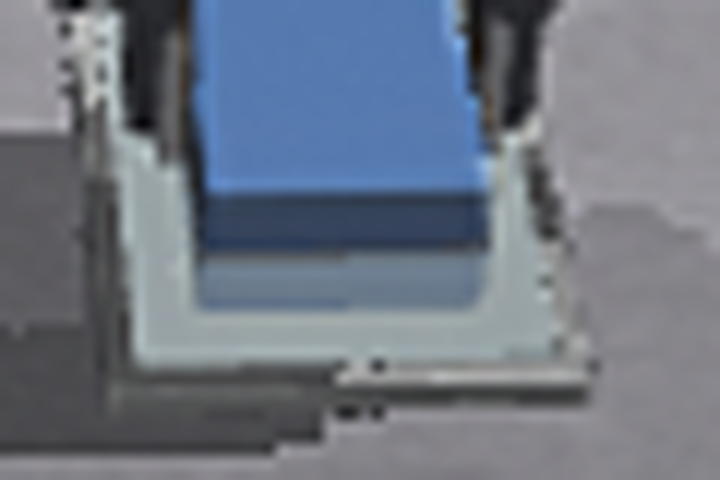

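```bash
python3 -m jog '[[[0,0,0],0,0],[[0,0,0],0,-1],[[0,0,0],0,-1],[[0,0,0],0,-1],[[0,-4,0],0,-1],[[0,-10,0],0,-1],[[0,-13,0],0,-1],[[0,-13,0],0,-1]]'
python3 - <<'E'
from h import *
cases()
plan(0.5687,0.098,0.12,13.4)
E
```

```text
clock: 38.72
tcp_pos: [0.6905, -0.0745, 0.3219]
orientation: [-1.08, 1.381, -1.388]
contact_force: [0.2, -0.3, -0.5]
grip_width: 0.0852
top 703.5 [270. 244.] [429.7 -96.2] [61.2 89.3] 5.9
top 327.5 [268. 154.] [686.9 -86.7] [64.5 60. ] 75.9
now [ 0.6898 -0.0741  0.3197] down [ 2.1e-03  2.0e-04 -1.0e+00] jawyaw -13.86 j7 0.04 F [ 0.  -0.6 -0.5] w 0.0855 t 38.77
shift cm [-13.81   4.44 -15.89] twist -0.4758 or 2.6658
```

```bash
python3 -m jog '[[[-3.5,0,-4],-0.15,-1],[[-7,0,-8],-0.3,-1],[[-10.5,0,-12],-0.45,-1],[[-13.8,0,-15.9],-0.476,-1],[[-13.8,0,-15.9],-0.476,-1],[[-13.8,0,-15.9],-0.476,-1]]'
cat >> h.py <<'E'
def wcases(zt=.036):
    f=grab_frame("wrist"); hsv=cv2.cvtColor(f["image"],cv2.COLOR_BGR2HSV)
    m=cv2.inRange(hsv,(103,90,110),(120,255,255))
    cs,_=cv2.findContours(m,cv2.RETR_EXTERNAL,cv2.CHAIN_APPROX_NONE)
    for c in cs:
        if cv2.contourArea(c)>1000: print("wrist",c.mean((0,1)),rect(onplane(f,c.reshape(-1,2),zt)))
    return f
E
python3 - <<'E'
from h import *
cases(); wcases()
snap("wrist","w21")
plan(0.5687,0.098,0.026,13.4)
E
```

```text
clock: 39.52
tcp_pos: [0.5682, 0.0976, 0.3178]
orientation: [-1.312, 1.036, -1.035]
contact_force: [0.4, -0.7, -0.9]
grip_width: 0.0854
top 692.5 [270. 244.] [429.2 -96.5] [60.2 88.9] 5.9
top 341.5 [208. 192.] [571.9  76.5] [60.5 50.5] 11.3
top 606.0 [263. 151.] [689.9 -74.7] [88.9 59.9] 76.1
wrist [258.57191781 188.09589041] ((568.7532958984375, 100.26968383789062), (58.68286895751953, 87.47862243652344), 13.255785942077637)
now [0.5688 0.0965 0.3183] down [-3.e-04 -1.e-03 -1.e+00] jawyaw 13.27 j7 0.14 F [ 0.   0.4 -0.6] w 0.0853 t 39.67
shift cm [-0.16 13.73  0.03] twist -0.0023 or 3.1393
```

View pics/w21.png

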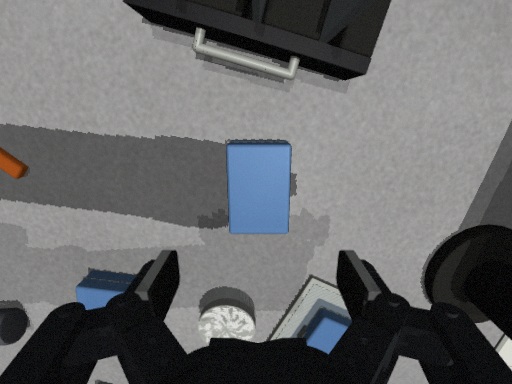

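```bash
python3 -m jog '[[[-0.2,3,0],0,-1],[[-0.2,6,0],0,-1],[[-0.2,9,0],0,-1],[[-0.2,12,0],0,-1],[[-0.2,13.5,0],0,-1],[[-0.2,13.7,0],0,-1],[[-0.2,13.7,0],0,1],[[-0.2,13.7,0],0,1],[[-0.2,13.7,0],0,1],[[-0.2,13.7,0],0,1]]' 40
python3 -m jog '[[[0,0,0],0,1],[[0,0,0],0,1],[[0,-3,0],0,1],[[0,-7,0],0,1],[[0,-11,0],0,1],[[0,-13,0],0.1,1],[[0,-13,0],0.25,1],[[0,-13,0],0.4,1],[[0,-13,0],0.473,1],[[0,-13,0],0.473,1]]'
python3 - <<'E'
from h import *
plan(0.690,-0.074,0.15,-13.8)
snap("wrist","w22")
E
```

```text
clock: 40.92
tcp_pos: [0.5684, 0.0999, 0.1829]
orientation: [-1.309, 1.034, -1.036]
contact_force: [-1.1, -1.0, 6.7]
grip_width: 0.0596
clock: 42.18
tcp_pos: [0.5676, 0.1002, 0.3117]
orientation: [-1.087, 1.382, -1.382]
contact_force: [-0.5, 0.3, -1.7]
grip_width: 0.0592
now [0.5676 0.1002 0.3117] down [-2.e-04  0.e+00 -1.e+00] jawyaw -13.63 j7 -0.26 F [-0.5  0.3 -1.7] w 0.0592 t 42.17
shift cm [14.04  0.67 16.01] twist 0.0029 or -3.1387
```

View pics/w22.png

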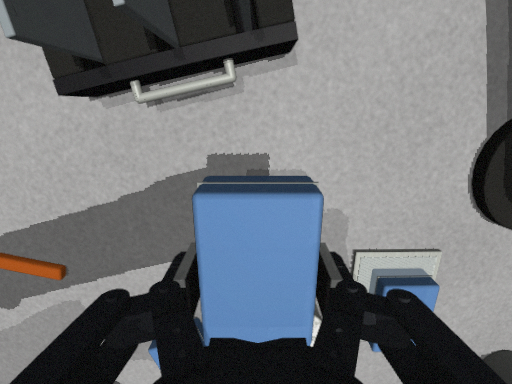

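```bash
python3 -m jog '[[[4.5,0,5],0,1],[[9,0,10],0,1],[[13,0,15],0,1],[[13.9,0,16],0.003,1],[[13.9,0,16],0.003,1],[[13.9,0,16],0.003,1],[[13.9,3,16],0.003,1],[[13.9,5,16],0.003,1],[[13.9,5,16],0.003,1],[[13.9,5,16],0.003,1]]'
python3 - <<'E'
from h import *
plan(0.6895,-0.0735,0.0715,-13.8)
snap("wrist","w23")
E
```

```text
clock: 43.48
tcp_pos: [0.6906, -0.0727, 0.2625]
orientation: [-1.084, 1.384, -1.385]
contact_force: [-0.1, 0.7, -0.4]
grip_width: 0.0593
now [ 0.6906 -0.0727  0.2625] down [ 9.e-04 -0.e+00 -1.e+00] jawyaw -13.84 j7 0.06 F [-0.1  0.7 -0.4] w 0.0593 t 43.48
shift cm [ 0.1  3.6 -0.1] twist -0.0007 or 3.1409
```

View pics/w23.png

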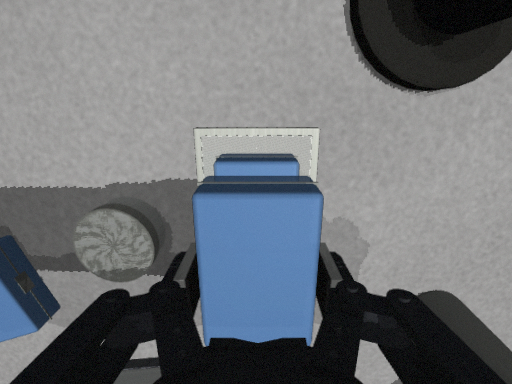

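```bash
python3 -m jog '[[[0.1,1.5,-0.1],0,1],[[0.1,2.8,-0.1],0,1],[[0.1,3.4,-0.1],0,1],[[0.1,3.4,-0.1],0,1]]'
python3 -m jog '[[[0,0.1,0],0,1],[[0,0.15,0],0,1]]'
python3 -m jog '[[[0,0.1,0],0,1],[[0,0.15,0],0,1]]'
```

```text
clock: 44.02
tcp_pos: [0.6891, -0.0739, 0.2274]
orientation: [-1.085, 1.386, -1.385]
contact_force: [0.1, -0.4, -1.6]
grip_width: 0.059
clock: 44.28
tcp_pos: [0.6892, -0.0739, 0.227]
orientation: [-1.085, 1.385, -1.385]
contact_force: [-3.8, 0.6, 8.8]
grip_width: 0.0595
clock: 44.52
tcp_pos: [0.6892, -0.074, 0.227]
orientation: [-1.084, 1.386, -1.385]
contact_force: [-8.4, 0.8, 18.6]
grip_width: 0.0593
```

```bash
python3 -m jog '[[[0,-0.2,0],0,1],[[0,-0.2,0],0,0],[[0,-0.2,0],0,-1],[[0,-0.2,0],0,-1],[[0,-0.2,0],0,-1],[[0,-4,0],0,-1],[[0,-9,0],0,-1],[[0,-9,0],0,-1]]'
python3 - <<'E'
from h import *
cases(); wcases(.08)
plan(0.43,-0.0955,0.14,5.9)
snap("wrist","w24")
E
```

```text
clock: 45.52
tcp_pos: [0.6907, -0.0745, 0.3194]
orientation: [-1.078, 1.379, -1.389]
contact_force: [0.0, 0.3, 0.5]
grip_width: 0.0853
top 707.0 [270. 244.] [429.7 -96.4] [61.5 89.7] 5.4
top 311.5 [272. 149.] [695.5 -97.5] [47.7 62.1] 75.9
wrist [ 30.54589372 267.10144928] ((480.5406494140625, -76.43867492675781), (48.72547912597656, 72.82714080810547), 6.342219829559326)
wrist [255.72303207 207.1516035 ] ((689.6292114257812, -73.17706298828125), (88.1987075805664, 58.692481994628906), 75.9590835571289)
now [ 0.6892 -0.0737  0.3151] down [ 9.e-04  3.e-04 -1.e+00] jawyaw -13.87 j7 0.04 F [-0.9 -0.5 -0.5] w 0.0854 t 45.62
shift cm [  8.33   1.98 -24.64] twist -0.3450 or 2.7965
```

View pics/w24.png

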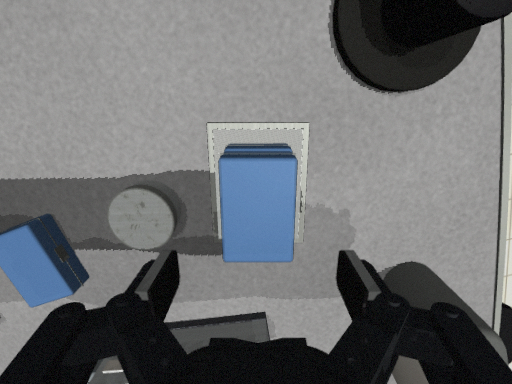

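```bash
python3 -m jog '[[[2,0,-6],-0.1,-1],[[4,0,-12],-0.2,-1],[[6,0,-18],-0.3,-1],[[8.3,0,-24.6],-0.345,-1],[[8.3,0,-24.6],-0.345,-1],[[8.3,0,-24.6],-0.345,-1]]'
python3 - <<'E'
from h import *
cases(); wcases()
snap("wrist","w25")
plan(0.43,-0.0955,0.026,5.9)
E
```

```text
clock: 46.42
tcp_pos: [0.4301, -0.0952, 0.3144]
orientation: [-1.256, 1.134, -1.133]
contact_force: [0.7, 0.0, 0.4]
grip_width: 0.0855
top 877.5 [266. 154.] [680.8 -82.5] [109.8  74.6] 74.9
wrist [500.0969697  244.43636364] ((680.1116333007812, -126.61116027832031), (41.16600799560547, 86.50956726074219), 23.323928833007812)
wrist [256.52380952 191.43537415] ((430.6926574707031, -94.08895874023438), (58.69252014160156, 87.99603271484375), 5.910314559936523)
now [ 0.432  -0.095   0.3147] down [ 8.e-04 -6.e-04 -1.e+00] jawyaw 5.95 j7 0.34 F [0.3 0.3 0.6] w 0.0856 t 46.58
shift cm [ 0.02 13.37 -0.21] twist 0.0008 or -3.1408
```

View pics/w25.png

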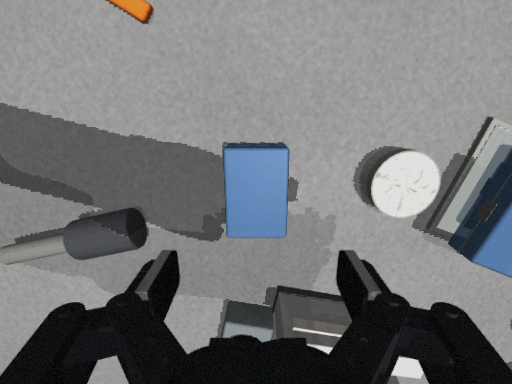

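```bash
python3 -m jog '[[[0,3,-0.2],0,-1],[[0,6,-0.2],0,-1],[[0,9,-0.2],0,-1],[[0,12,-0.2],0,-1],[[0,13.1,-0.2],0,-1],[[0,13.3,-0.2],0,-1],[[0,13.3,-0.2],0,1],[[0,13.3,-0.2],0,1],[[0,13.3,-0.2],0,1],[[0,13.3,-0.2],0,1]]' 40
python3 -m jog '[[[0,0,0],0,1],[[0,0,0],0,1]]'
```

```text
clock: 47.82
tcp_pos: [0.4291, -0.0956, 0.1827]
orientation: [-1.254, 1.131, -1.134]
contact_force: [0.9, -0.4, 6.7]
grip_width: 0.0592
clock: 48.08
tcp_pos: [0.429, -0.0956, 0.1827]
orientation: [-1.254, 1.131, -1.134]
contact_force: [0.4, 0.6, 7.0]
grip_width: 0.0595
```

```bash
python3 -m jog '[[[0,-3,0],0,1],[[0,-7,0],0,1],[[0,-11,0],0,1],[[0,-14,0],0,1],[[0,-15,0],0.1,1],[[0,-15,0],0.2,1],[[0,-15,0],0.345,1],[[0,-15,0],0.345,1]]'
python3 - <<'E'
from h import *
plan(0.6893,-0.0737,0.175,-13.9)
snap("wrist","w26")
E
```

```text
clock: 49.08
tcp_pos: [0.4282, -0.0954, 0.3319]
orientation: [-1.085, 1.384, -1.384]
contact_force: [-0.9, 0.2, -1.0]
grip_width: 0.059
now [ 0.4282 -0.0954  0.3319] down [ 3.e-04  3.e-04 -1.e+00] jawyaw -13.79 j7 0.00 F [-0.9  0.2 -1. ] w 0.0590 t 49.08
shift cm [-8.34  0.2  24.84] twist 0.0019 or -3.1397
```

View pics/w26.png

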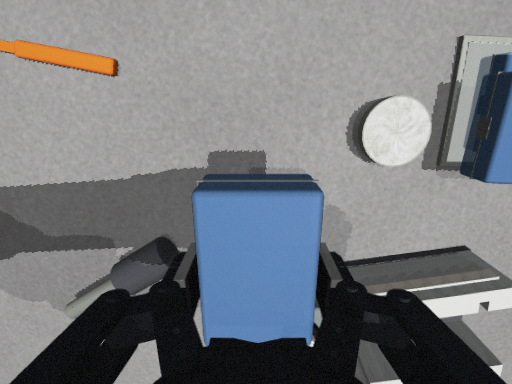

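```bash
python3 -m jog '[[[-2,0,6],0,1],[[-4,0,12],0,1],[[-6,0,18],0,1],[[-8,0,23.5],0,1],[[-8.3,0,24.8],0,1],[[-8.3,0,24.8],0,1],[[-8.3,2,24.8],0,1],[[-8.3,3.5,24.8],0,1],[[-8.3,3.5,24.8],0,1],[[-8.3,3.5,24.8],0,1]]'
python3 - <<'E'
from h import *
plan(0.6893,-0.0737,0.108,-13.9)
snap("wrist","w27")
E
```

```text
clock: 50.38
tcp_pos: [0.689, -0.0745, 0.2968]
orientation: [-1.085, 1.385, -1.385]
contact_force: [-0.1, -0.6, -1.7]
grip_width: 0.0591
now [ 0.689  -0.0745  0.2968] down [ 1.e-04  1.e-04 -1.e+00] jawyaw -13.87 j7 0.06 F [-0.1 -0.6 -1.7] w 0.0591 t 50.38
shift cm [-0.08  3.38  0.01] twist 0.0005 or -3.1411
```

View pics/w27.png

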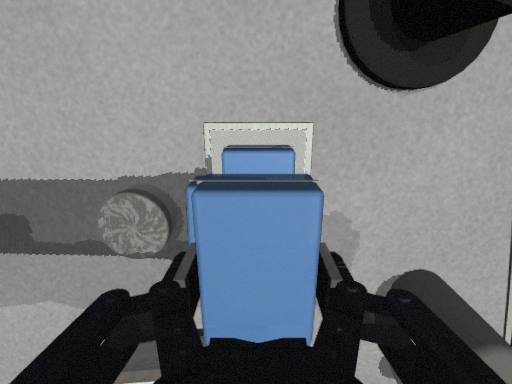

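Run:
```python
from h import *
snap("side","s27",(220,130,370,250),5); snap("top","t27",(200,100,340,230),4)
```

```text
(no output)
```

View pics/s27.png

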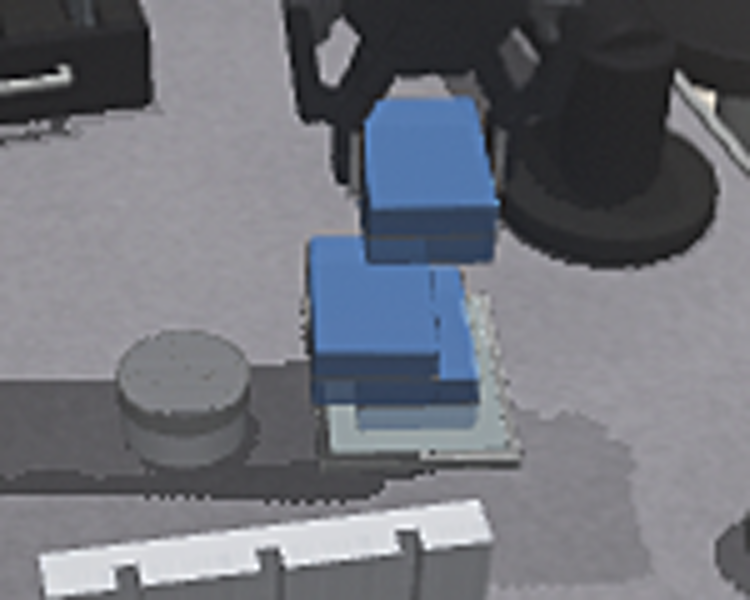

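View pics/t27.png

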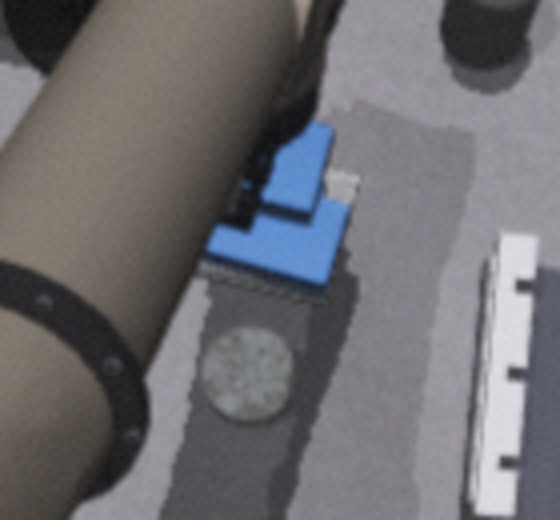

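Run:
```python
from h import *
plan(0.56,0.09,0.029,-13.9)
```

```text
now [ 0.6893 -0.0745  0.2974] down [ 0.0012 -0.     -1.    ] jawyaw -13.86 j7 0.06 F [ 0.9 -0.6 -1.2] w 0.0591 t 50.52
shift cm [-12.87  11.32 -16.51] twist 0.0007 or -3.1409
```

```bash
python3 -m jog '[[[-4,0,-5],0,1],[[-8,0,-10],0,1],[[-12,0,-15],0,1],[[-12.9,2,-16.5],0,1],[[-12.9,5,-16.5],0,1],[[-12.9,8,-16.5],0,1],[[-12.9,10.5,-16.5],0,1],[[-12.9,11.2,-16.5],0,1],[[-12.9,11.3,-16.5],0,1],[[-12.9,11.3,-16.5],0,1]]'
python3 -m jog '[[[0,0.1,0],0,1],[[0,0.1,0],0,1]]'
```

```text
clock: 51.78
tcp_pos: [0.5604, 0.0904, 0.1847]
orientation: [-1.083, 1.384, -1.386]
contact_force: [0.2, -0.2, -0.3]
grip_width: 0.0592
clock: 52.02
tcp_pos: [0.56, 0.0905, 0.1831]
orientation: [-1.084, 1.385, -1.385]
contact_force: [-0.4, -0.1, -1.1]
grip_width: 0.0593
```

```bash
python3 -m jog '[[[0,0,0],0,0],[[0,0,0],0,-1],[[0,0,0],0,-1],[[0,0,0],0,-1],[[0,-5,0],0,-1],[[0,-11,0],0,-1],[[0,-15,0],0,-1],[[0,-15,0],0,-1]]'
python3 - <<'E'
from h import *
snap("wrist","w28"); cases(); cases(zt=.08); snap("top","t28",(200,100,340,230),4)
E
```

```text
clock: 53.02
tcp_pos: [0.561, 0.0903, 0.336]
orientation: [-1.078, 1.382, -1.386]
contact_force: [1.1, -1.0, -0.7]
grip_width: 0.0855
top 528.0 [206. 197.] [556.7  80.6] [75.  61.4] 76.6
top 878.5 [266. 154.] [680.8 -82.5] [109.8  74.6] 74.9
top 525.0 [206. 197.] [547.7  74.4] [72.2 59.1] 76.6
top 879.5 [266. 154.] [667.2 -82.7] [105.7  71.8] 74.9
```

View pics/w28.png

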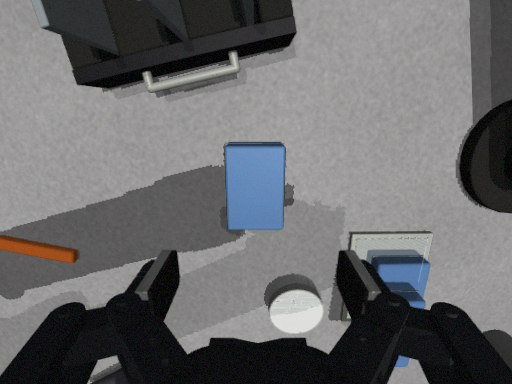

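View pics/t28.png

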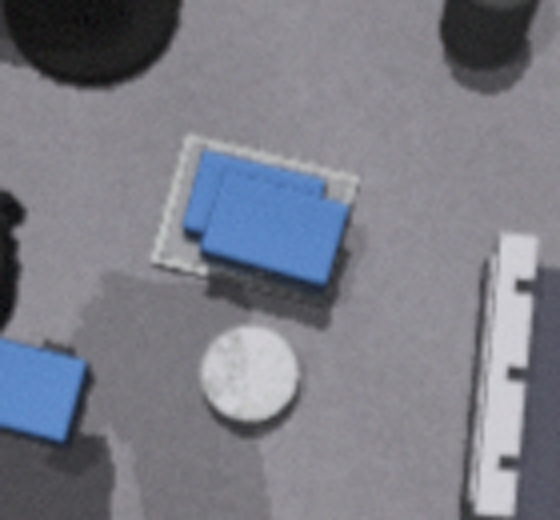

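Run:
```python
from h import *
t=grab_frame("top")
M=np.array([[.03,.045],[.03,-.045],[-.03,-.045],[-.03,.045]])
print(fit(M,onplane(t,np.array([[225,170],[351,202],[327,284],[201,250]])/4+[200,100]-.4,.08)))
print(fit(M[[0,1,3]],onplane(t,np.array([[204,150],[326,182],[183,236]])/4+[200,100]-.4,.044)))
plan(0.665,-0.09,0.2,-14)
```

```text
(array([ 0.6612, -0.0901]), np.float64(-14.83), [[-1.3, -1.0], [0.0, 0.8], [0.8, 1.3], [0.4, -1.2]])
(array([ 0.6856, -0.0757]), np.float64(-12.76), [[2.3, -0.8], [-0.4, 1.5], [-1.9, -0.7]])
now [0.5593 0.0904 0.3314] down [-2.4e-03 -8.0e-04 -1.0e+00] jawyaw -13.86 j7 -0.25 F [-0.3  0.6 -0.1] w 0.0853 t 53.27
shift cm [14.99 -2.37 14.58] twist 0.0024 or -3.1392
```

```bash
python3 -m jog '[[[4,0,4],0,-1],[[8,0,8],0,-1],[[12,0,12],0,-1],[[14.8,0,14.6],0.01,-1],[[14.8,0,14.6],0.01,-1],[[14.8,0,14.6],0.01,-1]]'
python3 - <<'E'
from h import *
f=wcases(.08); cv2.imwrite("pics/w29.png",f["image"])
plan(0.6635,-0.088,0.072,-14.3)
E
```

```text
clock: 54.02
tcp_pos: [0.6657, -0.0875, 0.3313]
orientation: [-1.081, 1.394, -1.391]
contact_force: [0.2, 0.4, 0.2]
grip_width: 0.0856
wrist [265.9029703 180.7960396] ((673.9413452148438, -76.67257690429688), (112.4158935546875, 75.41852569580078), 74.05339050292969)
wrist [90.73356401 39.98961938] ((579.7542724609375, 65.81747436523438), (55.91557693481445, 48.762168884277344), 76.02598571777344)
now [ 0.6657 -0.0868  0.3316] down [-0.0021  0.0011 -1.    ] jawyaw -14.35 j7 0.07 F [0.7 0.1 0.4] w 0.0857 t 54.08
shift cm [ 0.18 10.46 -0.16] twist -0.0009 or 3.1407
```

View pics/w29.png

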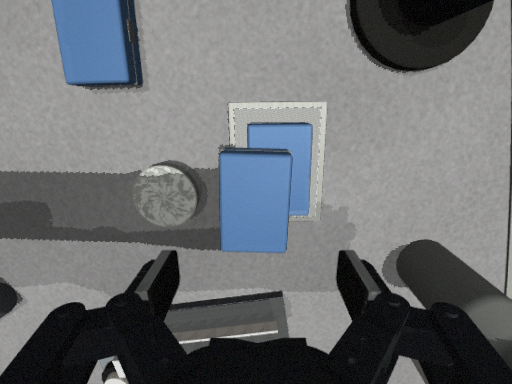

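Run:
```python
from h import *
f=grab_frame("wrist")
M=np.array([[.03,.045],[.03,-.045],[-.03,-.045],[-.03,.045]])
print(fit(M,onplane(f,[[291,154],[287,252],[222,250],[219,152]],.08)))
f2=fit(np.array([[-.05,.065],[.05,.065]]),onplane(f,[[228,102],[327,102]],.008)); print(f2)
```

```text
(array([ 0.6633, -0.085 ]), np.float64(-15.24), [[-1.8, -0.7], [-0.3, 0.4], [1.3, 1.0], [0.8, -0.7]])
(array([ 0.6897, -0.0723]), np.float64(-14.28), [[0.2, -0.1], [-0.2, 0.1]])
```

```bash
python3 -m jog '[[[0.1,3,-0.3],0.011,-1],[[0.1,6,-0.3],0.011,-1],[[0.1,8.5,-0.3],0.011,-1],[[0.1,10,-0.3],0.011,-1],[[0.1,10.3,-0.3],0.011,-1],[[0.1,10.3,-0.3],0.011,1],[[0.1,10.3,-0.3],0.011,1],[[0.1,10.3,-0.3],0.011,1],[[0.1,10.3,-0.3],0.011,1],[[0.1,10.3,-0.3],0.011,1]]' 40
python3 -m jog '[[[0,-0.5,0],0,1],[[0,-1.5,0],0,1],[[0,-3,0],0,1],[[0,-3.5,0],0,1],[[0,-3.5,0],0,1]]'
python3 - <<'E'
from h import *
snap("wrist","w30")
plan(0.6893,-0.0737,0.072,-13.9)
E
```

```text
clock: 55.38
tcp_pos: [0.6634, -0.0887, 0.2309]
orientation: [-1.071, 1.399, -1.401]
contact_force: [-0.2, 0.7, 6.1]
grip_width: 0.059
clock: 56.0
tcp_pos: [0.6631, -0.0885, 0.2654]
orientation: [-1.072, 1.399, -1.401]
contact_force: [-0.2, -0.4, -1.2]
grip_width: 0.0591
now [ 0.6629 -0.0884  0.2649] down [ 2.e-04  2.e-04 -1.e+00] jawyaw -15.07 j7 0.10 F [ 0.   0.2 -1.5] w 0.0593 t 56.05
shift cm [-2.11  3.79  2.16] twist -0.0203 or 3.1212
```

View pics/w30.png

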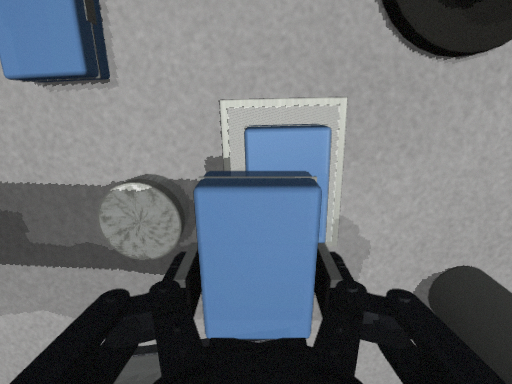

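Run:
```python
from h import *
f=grab_frame("wrist");o=get_obs(); Rm=R.from_rotvec(o["orientation"]).as_matrix()
zt=o["tcp_pos"][2]-.1509
g=f["image"][165:200,200:315,0].mean(1); print(g.round(0))
for r in (186,188,190): print(r,((onplane(f,[[196,r],[321,r]],zt)-o["tcp_pos"])@Rm*1000).round(1).tolist())
# plinth far corners, bottom case far top edge
print(((onplane(f,[[220,100],[347,98.5]],.008)-o["tcp_pos"])@Rm*1000).round(1).tolist())
print(((onplane(f,[[245,128],[331,127]],.044)-o["tcp_pos"])@Rm*1000).round(1).tolist())
```

```text
[162. 161. 161. 161. 161. 148. 105.  91.  91.  90.  86.  87.  99.  85.
  72.  71.  70.  70.  70.  69.  75.  96. 121. 142. 154. 160. 166. 172.
 177. 179. 179. 179. 179. 179. 179.]
186 [[-46.9, 150.9, -27.6], [-46.9, 150.9, 29.2]]
188 [[-46.0, 150.9, -27.6], [-45.9, 150.9, 29.3]]
190 [[-45.0, 150.9, -27.7], [-45.0, 150.9, 29.4]]
[[-85.6, 256.5, -28.6], [-86.8, 256.4, 69.9]]
[[-67.1, 220.5, -7.9], [-67.8, 220.5, 49.7]]
```

```bash
python3 -m jog '[[[-1,0,1],-0.01,1],[[-2.1,0,2.1],-0.018,1],[[-2.1,0,2.1],-0.018,1],[[-2.1,1.5,2.1],-0.018,1],[[-2.1,2.7,2.1],-0.018,1],[[-2.1,3.2,2.1],-0.018,1],[[-2.1,3.3,2.1],-0.018,1]]'
python3 -m jog '[[[0,0.05,0],0,1],[[0,0.1,0],0,1]]'
python3 - <<'E'
from h import *
snap("wrist","w31")
plan(0.6893,-0.0737,0.072,-13.9)
E
```

```text
clock: 56.98
tcp_pos: [0.6885, -0.074, 0.2313]
orientation: [-1.083, 1.388, -1.388]
contact_force: [0.3, 0.0, -1.2]
grip_width: 0.0592
clock: 57.22
tcp_pos: [0.6888, -0.0737, 0.231]
orientation: [-1.083, 1.387, -1.387]
contact_force: [-2.1, 1.2, 1.7]
grip_width: 0.059
now [ 0.6888 -0.0737  0.231 ] down [ 4.e-04  1.e-04 -1.e+00] jawyaw -14.04 j7 0.10 F [-0.6 -0.7  0.3] w 0.0590 t 57.27
shift cm [-0.02  0.4   0.05] twist -0.0024 or 3.1392
```

View pics/w31.png

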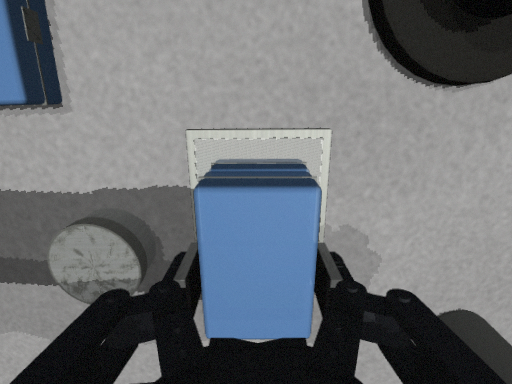

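Aligned with the lower case and plinth; release and return for the third case.

```bash
python3 -m jog '[[[0,0,0],0,0],[[0,0,0],0,-1],[[0,0,0],0,-1],[[0,0,0],0,-1],[[0,-4,0],0,-1],[[0,-9,0],0,-1],[[0,-10,0],0,-1],[[0,-10,0],0,-1]]'
python3 - <<'E'
from h import *
f=wcases(.08); cv2.imwrite("pics/w32.png",f["image"])
plan(0.56,0.0905,0.15,-13.9)
E
```

```text
clock: 58.28
tcp_pos: [0.6888, -0.0736, 0.3312]
orientation: [-1.082, 1.387, -1.387]
contact_force: [1.1, 0.3, 0.7]
grip_width: 0.0857
wrist [257.22018349 199.95412844] ((689.3500366210938, -71.55514526367188), (88.1117172241211, 58.638423919677734), 76.0070571899414)
wrist [70.85757576 50.30606061] ((585.4378051757812, 75.71507263183594), (71.48827362060547, 48.872047424316406), 76.12899017333984)
now [ 0.6884 -0.0734  0.3299] down [-1.1e-03  4.0e-04 -1.0e+00] jawyaw -14.02 j7 0.06 F [-0.  -0.4 -1.4] w 0.0851 t 58.33
shift cm [-12.79   2.51 -16.42] twist -0.0022 or 3.1394
```

View pics/w32.png

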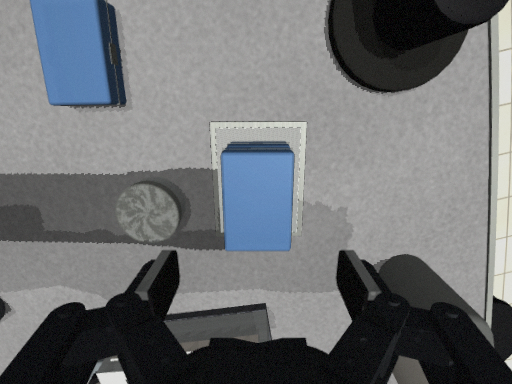

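```bash
python3 -m jog '[[[-4,0,-5],0,-1],[[-8,0,-10],0,-1],[[-12,0,-15],0,-1],[[-12.8,0,-16.4],0,-1],[[-12.8,0,-16.4],0,-1],[[-12.8,0,-16.4],0,-1]]'
python3 - <<'E'
from h import *
f=wcases(.036); cases(); cv2.imwrite("pics/w33.png",f["image"])
plan(0.56,0.0905,0.028,-13.9)
E
```

```text
clock: 59.08
tcp_pos: [0.5609, 0.0893, 0.33]
orientation: [-1.084, 1.388, -1.389]
contact_force: [0.4, -0.0, -0.9]
grip_width: 0.0854
wrist [427.84285714 293.87857143] ((718.8986206054688, -84.19206237792969), (34.8446044921875, 69.72749328613281), 76.04890441894531)
wrist [256.27758007 185.74377224] ((560.335693359375, 91.87789916992188), (88.1003189086914, 58.69928741455078), 76.03479766845703)
top 510.5 [207. 197.] [556.4  79.3] [72.3 61.4] 76.6
top 650.5 [263. 147.] [700.5 -74.6] [92.4 62.4] 76.1
now [0.5612 0.0889 0.3303] down [-1.e-04 -1.e-03 -1.e+00] jawyaw -14.17 j7 -0.24 F [ 0.4 -0.1 -0.2] w 0.0851 t 59.17
shift cm [-0.14 14.73 -0.16] twist -0.0046 or 3.1370
```

```bash
python3 -m jog '[[[-0.1,4,-0.1],0,-1],[[-0.1,8,-0.1],0,-1],[[-0.1,11,-0.1],0,-1],[[-0.1,13.5,-0.1],0,-1],[[-0.1,14.5,-0.1],0,-1],[[-0.1,14.7,-0.1],0,-1],[[-0.1,14.7,-0.1],0,1],[[-0.1,14.7,-0.1],0,1],[[-0.1,14.7,-0.1],0,1],[[-0.1,14.7,-0.1],0,1]]' 40
python3 -m jog '[[[0,0,0],0,1],[[0,0,0],0,1],[[0,-3,0],0,1],[[0,-7,0],0,1],[[0,-11,0],0,1],[[0,-15,0],0,1],[[0,-15,0],0,1]]'
python3 - <<'E'
from h import *
plan(0.6890,-0.0735,0.155,-13.9)
snap("side","s34",(220,130,370,250),5)
E
```

```text
clock: 60.42
tcp_pos: [0.5605, 0.0914, 0.1848]
orientation: [-1.081, 1.386, -1.388]
contact_force: [-0.4, -0.8, 6.8]
grip_width: 0.0591
clock: 61.3
tcp_pos: [0.5609, 0.0915, 0.3368]
orientation: [-1.077, 1.385, -1.387]
contact_force: [-0.5, 0.3, -2.4]
grip_width: 0.0594
now [0.5609 0.0915 0.3368] down [ 0.0057  0.0023 -1.    ] jawyaw -14.03 j7 -0.24 F [-0.5  0.3 -2.4] w 0.0594 t 61.30
shift cm [12.91  2.71 16.42] twist -0.0023 or 3.1392
```

View pics/s34.png

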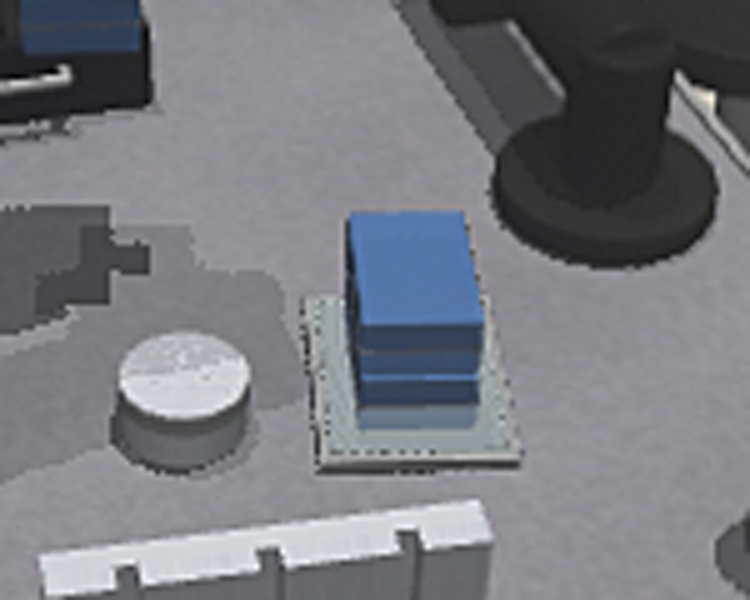

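```bash
python3 -m jog '[[[4,0,5],0,1],[[8,0,10],0,1],[[12,0,15],0,1],[[12.9,0,16.4],0,1],[[12.9,0,16.4],0,1],[[12.9,0,16.4],0,1],[[12.9,2,16.4],0,1],[[12.9,3.5,16.4],0,1],[[12.9,3.5,16.4],0,1],[[12.9,3.5,16.4],0,1]]'
python3 - <<'E'
from h import *
plan(0.6890,-0.0735,0.11,-13.9)
f=snap("wrist","w35")
o=get_obs(); Rm=R.from_rotvec(o["orientation"]).as_matrix()
print(f["image"][175:205,205:310,0].mean(1).round(0))
E
```

```text
clock: 62.6
tcp_pos: [0.6878, -0.0734, 0.2987]
orientation: [-1.083, 1.387, -1.387]
contact_force: [0.5, 0.1, -1.7]
grip_width: 0.0592
now [ 0.6878 -0.0734  0.2987] down [ 1.e-04 -1.e-04 -1.e+00] jawyaw -14.03 j7 0.08 F [ 0.5  0.1 -1.7] w 0.0592 t 62.60
shift cm [-0.02  3.37  0.12] twist -0.0023 or 3.1393
[124.  89.  89.  89.  89.  81.  92. 116.  73.  73.  73.  73.  73.  73.
  73.  76.  93. 118. 142. 159. 164. 170. 175. 181. 185. 185. 185. 185.
 185. 185.]
```

View pics/w35.png

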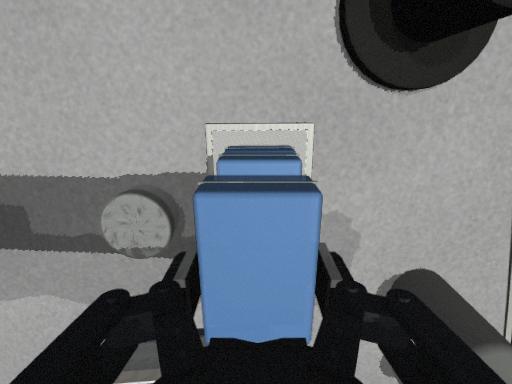

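Run:
```python
from h import *
f=grab_frame("wrist")
a=cv2.resize(f["image"][115:205,185:335],None,fx=5,fy=5,interpolation=cv2.INTER_CUBIC); cv2.imwrite("pics/w35z.png",a)
o=get_obs(); Rm=R.from_rotvec(o["orientation"]).as_matrix()
h=lambda px,z:((onplane(f,px,z)-o["tcp_pos"])@Rm*1000).round(1).tolist()
print(h([[195,192],[321,192]],.1499),h([[218,162],[301,162]],.08),h([[206,125],[313,125]],.008))
```

```text
[[-44.7, 149.4, -28.0], [-44.7, 149.4, 28.6]] [[-44.4, 219.3, -27.2], [-44.4, 219.3, 30.0]] [[-64.4, 291.3, -47.1], [-64.4, 291.4, 50.8]]
```

View pics/w35z.png

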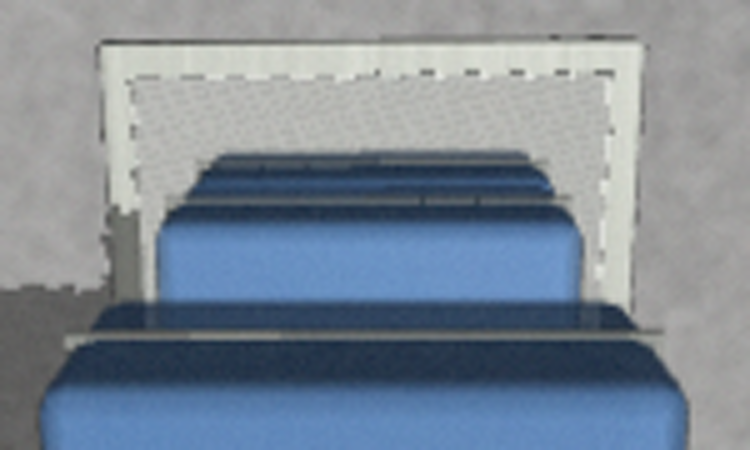

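```bash
python3 -m jog '[[[0,1.5,0.1],0,1],[[0,2.7,0.1],0,1],[[0,3.2,0.1],0,1],[[0,3.3,0.1],0,1],[[0,3.3,0.1],0,1]]'
python3 -m jog '[[[0,0.05,0],0,1],[[0,0.1,0],0,1]]'
```

```text
clock: 63.32
tcp_pos: [0.6887, -0.0737, 0.2657]
orientation: [-1.083, 1.387, -1.387]
contact_force: [0.1, -0.0, -1.7]
grip_width: 0.059
clock: 63.58
tcp_pos: [0.6888, -0.0737, 0.2649]
orientation: [-1.083, 1.387, -1.387]
contact_force: [-0.1, 0.1, 2.6]
grip_width: 0.0595
```

```bash
python3 -m jog '[[[0,0,0],0,0],[[0,0,0],0,-1],[[0,0,0],0,-1],[[0,0,0],0,-1],[[0,-4,0],0,-1],[[0,-9,0],0,-1],[[0,-12,0],0,-1],[[0,-12,0],0,-1]]'
python3 - <<'E'
from h import *
f=wcases(.116); cv2.imwrite("pics/w36.png",f["image"]); snap("side","s36")
plan(0.55,0,0.22,0)
E
```

```text
clock: 64.58
tcp_pos: [0.6894, -0.0742, 0.3879]
orientation: [-1.079, 1.383, -1.39]
contact_force: [0.6, -1.1, -0.6]
grip_width: 0.0855
wrist [254.90365449 194.37209302] ((688.8843383789062, -73.39122009277344), (88.22480773925781, 58.71674346923828), 75.98966217041016)
now [ 0.6885 -0.0736  0.3843] down [-4.e-04  4.e-04 -1.e+00] jawyaw -14.03 j7 0.04 F [-0.1 -0.2 -0.8] w 0.0857 t 64.67
shift cm [ -3.78   0.94 -15.22] twist -0.2449 or 2.8967
```

View pics/w36.png

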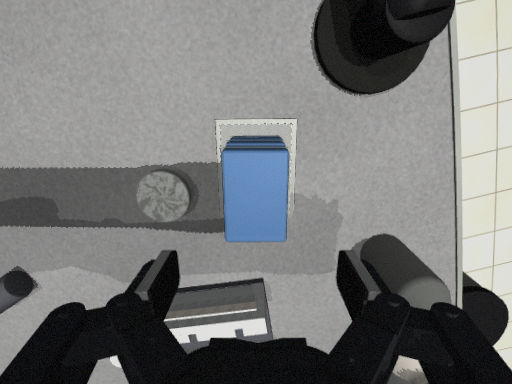

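View pics/s36.png

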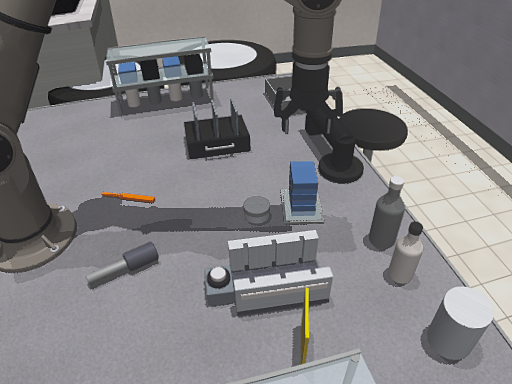

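```bash
python3 -m jog '[[[0,0,-5],0,-1],[[1,0,-11],0,-1],[[2,0,-17],0,-1],[[6,0,-19],0,-1],[[11,0,-19],0,-1],[[16,0,-19],0,-1],[[20,0,-19],0,-1],[[20,0,-19],0,-1]]'
python3 - <<'E'
from h import *
t=snap("top","t37",(90,100,390,260),2.6); s=snap("side","s37",(170,80,350,250),4)
plan(0.55,0,0.22,0); cases(zt=.116)
f=grab_frame("top"); print(proj(f,[[.57,-.07,.034]]))
E
```

```text
clock: 65.68
tcp_pos: [0.454, -0.2244, 0.3837]
orientation: [-1.082, 1.393, -1.392]
contact_force: [-0.3, 0.5, -0.5]
grip_width: 0.0857
now [ 0.4556 -0.2212  0.3837] down [-2.e-03  6.e-04 -1.e+00] jawyaw -14.07 j7 0.31 F [-0.8  0.7 -1.4] w 0.0851 t 65.78
shift cm [-23.76   0.86   3.78] twist -0.2457 or 2.8959
top 688.0 [264. 143.] [686.4 -76.8] [88.9 59.6] 76.0
[[260.78477571 192.87485617]]
```

View pics/t37.png

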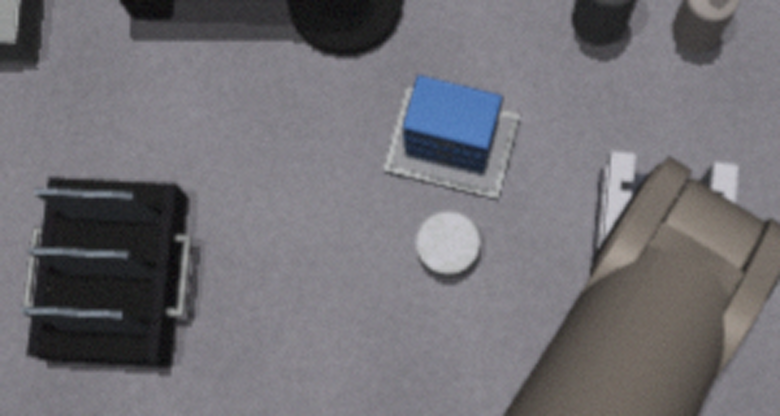

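View pics/s37.png

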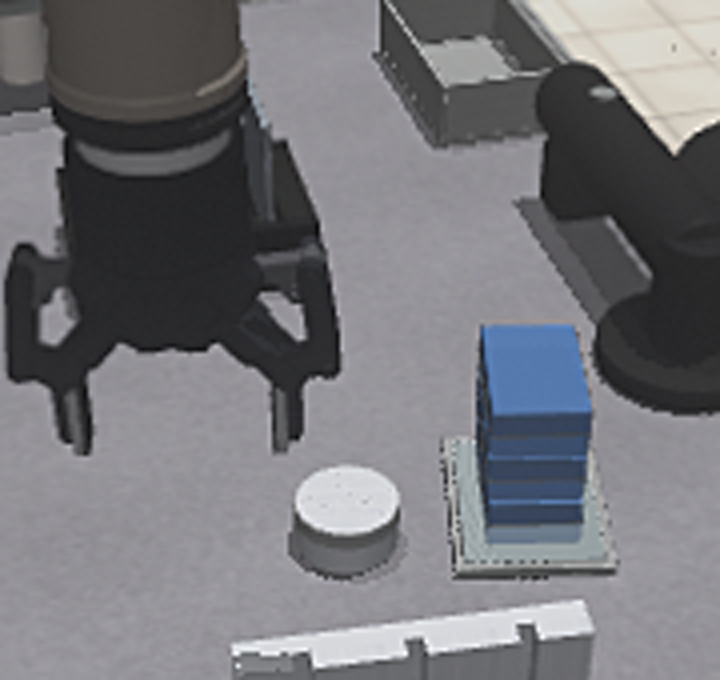

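Run:
```python
from h import *
t=grab_frame("top")
P=onplane(t,np.array([[38,192],[132,197],[34,251],[128,256],[26,310],[121,316]])/2.6+[90,100]-.3,.13); print(P.round(3),[np.linalg.norm(P[i]-P[i+1]).round(4) for i in (0,2,4)])
print(get_obs()["qvel"].round(3))
from bench import hand_in
print(hand_in())
```

```text
[[0.595 0.332 0.13 ]
 [0.591 0.238 0.13 ]
 [0.536 0.331 0.13 ]
 [0.532 0.238 0.13 ]
 [0.477 0.334 0.13 ]
 [0.473 0.241 0.13 ]] [np.float64(0.0942), np.float64(0.0932), np.float64(0.0934)]
[-0.004 -0.004  0.006 -0.003  0.002  0.001  0.001]
the job is handed in; nothing more can be done
None
```

The job is finished and handed in at about 66 s. The hand-in gives no verdict, so what follows rests on my own checks.

- **Lamp:** I pressed the button once, before touching anything else. It went all the way down: resistance was about 5 N, then rose to 21 N at the stop. I did not see the lamp itself change in any picture.
- **Panels:** All three were in the rack. I drew each straight up and lowered it to within about 1–2 mm of a compartment's floor before letting go. In the last pictures all three stand upright, one per compartment.
- **Cases:** I found three blue cases on the table and stacked them on the plinth. The second was knocked about 2–3 cm aside after I had placed it. I set the third down on the table, put the second back in line, then stacked the third.
- **Others:** The wax tin and the yellow look-alike were never touched. The tin is still where I first measured it.

**Last checks that disagreed slightly:**
- The top camera put the top case about 2.5 mm from the plinth centre it measured. The wrist camera put it within about 2 mm. The column's sides are parallel to the plinth's within about 1°.
- The panels' top edges measured 93–94 mm instead of 100 mm. I put this down to reading edges in a coarse picture, since their positions matched the compartments within about 3 mm.

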